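Complete and close a vehicle relay box

TASK

Make up the relay box for the engine: plug a spare relay fully home into every empty socket, tab the right way round, and leave the relays that are already fitted in place. Then close it with its cover: swing the clip out of the way, hold the cover tilted, hook its lip under the ledge, swing the other side down until it sits flat and home, and shut the clip over it. Do not disturb the other things on the bench.

Things in the scene. Friction and masses are not known exactly. Their poses are not given: they have to be found in the camera images.
- relay_box: Vehicle relay and fuse box, black, grey deck, bolted down. Sizes in mm, in its frame: origin on the bench, x from the ledge side (-x, facing the robot within 0.3 rad) to the clip side, y along the row of five sockets at x 0, z up. Body x -76..62, y -115..115, deck at z 46. Fuse rows 10 wide at x -45 and 45, tops z 54. Rim: see seat; ledge: see ledge.
- ledge (a point): Middle of the lower inner edge of the ledge: box frame x -63, y 0, z 55 mm, axes as the box. The ledge is a bar 150 mm long in y that overhangs the deck (9 mm gap below it), 4 mm thick, top z 59; behind it an upstand with its inner face at x -72; its ends are closed at y -71 and 71.
- seat (a point): Where the cover's origin lies when the cover is home: box frame x 0, y 0, z 46 mm (on the deck), axes as the box. A rim 8 mm high (z 46..54), 4 mm thick, stands on the deck along the +x side (inner face x 58) and both ends (inner faces y -111 and 111); the cover goes inside it, 2 mm to spare at +x, 3 mm at each end.
- clip (a joint): Steel clip on the box's +x side, hinged about y at box x 70, z 30 mm. 0 = upright, shut, hook over the cover's catch; grows as it leans out to +x (limit 0.7). Found upright at 0..0.1, where its hook bars the cover's catch; clear above 0.35. Stays where left (1 N moves it). Plate 66 mm long, y -20..20, 4 thick, tip curled outward to 5 mm; hook 36..40 mm from the hinge, reaching to x 59.
- cover: Dark grey hollow lid, open below, 0.18 to 0.29 kg, upright on the bench. Origin: centre of its lower edge; axes as the box's when fitted. Outside 112 (x) by 216 (y) by 40 mm, walls 3. Catch on the +x wall to x 64, z 14..18, y -22..22. Grip rib on top: 14 thick (x), 84 long (y), z 40..62. Rim and ledge let it in only tilted: lip in first, then +x side swung down.
- lip (a point): Middle of the free edge of the cover's lip: cover frame x -69, y 0, z 2 mm. The lip is a flat tongue, 120 mm wide (y) and 4 mm thick (z 0..4), sticking out 13 mm from the cover's -x wall.
- socket0 (a point): Socket 0: where the origin of a fully home relay lies: box frame x 0, y -80, z 37 mm; a seated relay has the box's axes, its tab to +y, its housing on the deck 9 mm above this point. The hole is 25.5 (x) by 21.5 (y) mm, its centre 2.5 mm to +y like the relay's foot, 10 mm deep; a relay turned round does not go in. Sockets are 40 mm apart.
- socket1 (a point): Socket 1: where the origin of a fully home relay lies: box frame x 0, y -40, z 37 mm; a seated relay has the box's axes, its tab to +y, its housing on the deck 9 mm above this point. The hole is 25.5 (x) by 21.5 (y) mm, its centre 2.5 mm to +y like the relay's foot, 10 mm deep; a relay turned round does not go in. Sockets are 40 mm apart.
- socket2 (a point): Socket 2: where the origin of a fully home relay lies: box frame x 0, y 0, z 37 mm; a seated relay has the box's axes, its tab to +y, its housing on the deck 9 mm above this point. The hole is 25.5 (x) by 21.5 (y) mm, its centre 2.5 mm to +y like the relay's foot, 10 mm deep; a relay turned round does not go in. Sockets are 40 mm apart.
- socket3 (a point): Socket 3: where the origin of a fully home relay lies: box frame x 0, y 40, z 37 mm; a seated relay has the box's axes, its tab to +y, its housing on the deck 9 mm above this point. The hole is 25.5 (x) by 21.5 (y) mm, its centre 2.5 mm to +y like the relay's foot, 10 mm deep; a relay turned round does not go in. Sockets are 40 mm apart.
- socket4 (a point): Socket 4: where the origin of a fully home relay lies: box frame x 0, y 80, z 37 mm; a seated relay has the box's axes, its tab to +y, its housing on the deck 9 mm above this point. The hole is 25.5 (x) by 21.5 (y) mm, its centre 2.5 mm to +y like the relay's foot, 10 mm deep; a relay turned round does not go in. Sockets are 40 mm apart.
- fitted0: Relay of the same make as the spares (see spare0), plugged into socket 0 from the start; or absent (None): socket 0 is then empty.
- fitted1: Relay of the same make as the spares (see spare0), plugged into socket 1 from the start; or absent (None): socket 1 is then empty.
- fitted2: Relay of the same make as the spares (see spare0), plugged into socket 2 from the start; or absent (None): socket 2 is then empty.
- fitted3: Relay of the same make as the spares (see spare0), plugged into socket 3 from the start; or absent (None): socket 3 is then empty.
- fitted4: Relay of the same make as the spares (see spare0), plugged into socket 4 from the start; or absent (None): socket 4 is then empty.
- spare0: Spare plug-in relay, 35 g, stands on its foot on the bench, yaw -0.7..0.7. Origin: underside of the foot, on the housing's centre line. Foot z 0..9 mm, 22 (x) by 18 (y), centre 2.5 mm to +y, lowest 3 mm tapered. Housing z 9..35, 28 by 28. A tab 12 wide (x), z 28..31, sticks out 7 mm from its +y face and shows which way round it is. Grip it by its two plain x faces.
- spare1: Another spare relay, the same as spare0, standing on its foot on the bench, yaw -0.7..0.7. There is always at least one spare more than there are empty sockets, so one that has been knocked over can be left where it lies.
- spare2: Another spare relay, the same as spare0, standing on its foot on the bench, yaw -0.7..0.7. There is always at least one spare more than there are empty sockets, so one that has been knocked over can be left where it lies.
- spare3: Another spare relay, the same as spare0, standing on its foot on the bench, yaw -0.7..0.7. There is always at least one spare more than there are empty sockets, so one that has been knocked over can be left where it lies.
- spare4: Another spare relay, the same as spare0, standing on its foot on the bench, yaw -0.7..0.7. There is always at least one spare more than there are empty sockets, so one that has been knocked over can be left where it lies.
- piston: Bystander: aluminium piston, 84 mm across, 56 mm high, beyond the spares. Origin under its centre.
- conrod: Bystander: steel connecting rod lying flat, 22 mm high, about 200 mm long, beyond the box.
- spray_can: Bystander: spray can, 66 mm across, 190 mm high, at the far right. Origin under its centre.
There are look-alikes about, which are no part of the job. What is shaped like the spare4 but turquoise or yellow is not meant.

How it is judged (in metres and radians):
On the way, in this order (a step that is already met when the one before it is completed fails the run):
1. every socket holds a relay, fully home (distance between any of fitted0, spare0, spare1, spare2, spare3, spare4 and socket0 below 0.004 m and distance between any of fitted1, spare0, spare1, spare2, spare3, spare4 and socket1 below 0.004 m and distance between any of fitted2, spare0, spare1, spare2, spare3, spare4 and socket2 below 0.004 m and distance between any of fitted3, spare0, spare1, spare2, spare3, spare4 and socket3 below 0.004 m and distance between any of fitted4, spare0, spare1, spare2, spare3, spare4 and socket4 below 0.004 m), for 0.2 s.
2. the cover, tilted, has its lip under the ledge (x of lip in the frame of ledge below -0.002 m and z of lip in the frame of ledge between -0.011 and 0 m and angle between cover's own z axis and vertical above 0.1 rad), for 0.1 s.
3. the cover is swung down and home (x of lip in the frame of ledge below -0.002 m and z of lip in the frame of ledge between -0.011 and 0 m and distance between cover and seat below 0.006 m and z of cover in the frame of seat below 0.003 m and angle between cover's own z axis and vertical below 0.035 rad), for 0.2 s.
4. the clip is shut (value of joint clip below 0.12 rad), for 0.2 s.
At the end, for the whole second after the job is handed in: Every socket holds a relay whose origin is within 4 mm of the socket's point; the cover's lip is under the ledge by at least 2 mm, the cover lies within 6 mm of its seat, no more than 3 mm high and tilted less than 0.035 rad, at rest; the clip is shut to below 0.12 rad (all of step 1 and all of step 3 and value of joint clip below 0.12 rad and linear speed of cover below 0.02 m/s); the robot touches nothing.
It fails at once if a relay that was already fitted is pulled out or shifted by more than 12 mm (distance of any of fitted0, fitted1, fitted2, fitted3, fitted4 from where it was at the start of the episode above 0.012 m).
It fails at once if a bystander is moved by more than 40 mm (distance of any of piston, conrod, spray_can from where it was at the start of the episode above 0.04 m).
Of fitted0, fitted1, fitted2, fitted3, fitted4 only 1 to 2 are there at a start; the rules pass over those that are not, and their reading is None.
At some moment in a run one of spare0, spare1, spare2, spare3, spare4, cover may be knocked a few centimetres aside while the robot is not near it.
It also fails if it takes over 208 s, if anything falls off the work surface, if the arm or the gripper's body presses on something with over 40 N, if the wrist force passes 120 N, or if a joint passes its speed limit or range.

ROBOT

A 6-joint arm with a two-finger parallel gripper is mounted at the origin on the work surface. World frame = base frame: x ahead of the robot, y to its left, z up, the work surface at z = 0. Lengths are in mm, angles in degrees, forces in N, time in s.
With the tool pointing down it reaches from about 275 to 725 mm from the base axis. Payload 15.9 kg.
Tool frame: the origin (TCP) lies midway between the tips of the shut fingers; the grasp point (between the pads) lies 19 mm behind it; z points along the fingers, x is the direction in which the jaws open and shut, and the axes are right-handed (so a half turn about z gives the same grasp; the last joint's range is limited). The gripper opens to 85 mm and grips with 20 to 120 N. Pads are 22 mm wide; open, the fingers measure 114 mm over their backs; the gripper's body (76 mm by 85 mm) begins 54 mm behind the grasp point. The pads swing forward as they close: fully open they stand 13 mm farther back than shut.
Start: joints at [67.838, 12.198, -1.971, 75.831, 0, 90], TCP at [188.606, 463.048, 200.106] pointing down, gripper open.
Joint ranges: [-170.91, 170.91], [-42.67, 98.43], [-65.05, 77.54], [-120.47, 116.71], [-90, 82.35], [-180, 180]. Speed limits (degrees/s): [108.29, 108.29, 136.94, 147.25, 180, 180].

INTERFACE

Orientations are given as [roll, pitch, yaw] about the fixed x, y, z axes, in that order (R = Rz(yaw) Ry(pitch) Rx(roll)).
In Python, from station import robot gives the robot as it stands.
- The arm moves only by the shell command python3 -m jog 'ROWS'. ROWS is JSON, a list of rows, each an object with "travel": the shift along the tool's x, y, z in mm, a list of three; "delta_rot": the turn, a rotation vector about the tool's x, y, z in rad, a list of three; "jaw": the closure, from 0 (fully open) to 1 (shut). A call has 1 to 8 rows; each row is the pose to reach, as a shift and turn from the pose commanded when the call began, along the tool's axes at that moment; what a row does not reach only later rows make up. A row lasts 1/10 s, in which the tool goes at most 50 mm and 8.59 degrees, less where a joint would pass 70% of its speed; a pose out of reach is approached as far as the arm can. A call with a gripper value outside its range is refused whole. The fingers move at their own pace and stop on an object; the grip force is fixed at half the most. Time passes only in rows, so rows that repeat a pose let the fingers close. It gives the time, the measured TCP pose, the force and the opening at its end, in the units of the state.
- robot.state(): the state, without advancing time (a new reading comes with each control period).
- robot.capture(name): name is "scene" or "top"; returns a dict with "pixels" (400x640x3 uint8, blue, green, red), "fx", "fy", "cx", "cy" (pixels), "pose" (4x4, takes a point from camera to world coordinates). Camera axes: x right, y up, looking along -z (the intrinsics and any distortion apply to the point x, -y, -z); pixel columns grow to the right and rows downward; lengths in mm; the calibration is good to about 2 mm. A picture is of the moment at which its call begins. There is no depth.
- robot.job_done(): hands the job in, once; it reports no verdict.
The state is a dict: "clock": time; "joint_pos": joint angles; "joint_vel": joint speeds; "tau": joint torques, N m; "position": TCP position; "orientation": TCP orientation; "wrist_force": force on the tool from outside, world axes, zero at the start; "moment": the same for the moment, N m; "finger_gap": opening from 0.0 (shut) to 1.0 (fully open).
Only numpy, scipy, OpenCV 4.12 (cv2) and the standard library are available. Lean on these libraries where they do the work, as an engineer would, in place of code of your own. Each camera call takes 0.05 s, during which the arm holds its last target. There are 200 camera calls.

## Working session

There is one attempt and no reset: what is moved stays moved. The work goes in short steps, Python scripts to look and compute and a shell command to move; the robot and the scene stay as the last step left them, time stands still between calls to the robot, and variables do not carry over. Pictures are saved under pics/ and viewed, about 12 in all and at most 16, crops included, and the job is handed in when it is done.

```bash
ls; mkdir -p pics
python3 - <<'E'
from station import robot
import cv2
print(robot.state())
for n in("scene","top"):
    c=robot.capture(n); cv2.imwrite(f"pics/{n}0.png",c["pixels"]); print({k:v for k,v in c.items() if k!="pixels"})
E
```

```text
pics
{'clock': 0.0, 'joint_pos': array([ 6.78383653e+01,  1.22243694e+01, -2.00818259e+00,  7.58304054e+01,
        3.66354359e-03,  8.99989679e+01]), 'joint_vel': array([ 0.00395118, -0.0300301 , -0.11777956, -0.09774482,  0.00219289,
       -0.00927257]), 'tau': array([ 1.02920985e-03, -6.86171365e+01,  4.87116265e+01,  1.73699559e-02,
        4.76233879e-05,  8.11882359e-06]), 'position': array([188.45153169, 462.730508  , 199.62035688]), 'orientation': array([-1.79996335e+02,  6.29573039e-02,  6.78393974e+01]), 'wrist_force': array([-0.89075665,  0.93794029, -0.45342914]), 'moment': array([-0.00193312,  0.03203392,  0.00814655]), 'finger_gap': 0.9998674615028313}
{'fx': 389.9018028671955, 'fy': 389.9018028671955, 'cx': 319.17977177520805, 'cy': 195.59276936970338, 'pose': array([[-1.56510208e-01, -6.06441948e-01,  7.79572138e-01,
         1.24451463e+03],
       [ 9.87552558e-01, -8.35907414e-02,  1.33238630e-01,
         9.17012476e+01],
       [-1.56364815e-02,  7.90721665e-01,  6.11976101e-01,
         5.80934606e+02],
       [ 0.00000000e+00,  0.00000000e+00,  0.00000000e+00,
         1.00000000e+00]])}
{'fx': 378.54866342236164, 'fy': 378.54866342236164, 'cx': 323.4723773348708, 'cy': 200.3994074587379, 'pose': array([[ 2.54418849e-02,  9.83062775e-01, -1.81494603e-01,
         4.24437932e+02],
       [-9.99375780e-01,  2.94629370e-02,  1.94932139e-02,
        -1.41266298e+01],
       [ 2.45104171e-02,  1.80885367e-01,  9.83198720e-01,
         1.07489482e+03],
       [ 0.00000000e+00,  0.00000000e+00,  0.00000000e+00,
         1.00000000e+00]])}
```

View pics/top0.png

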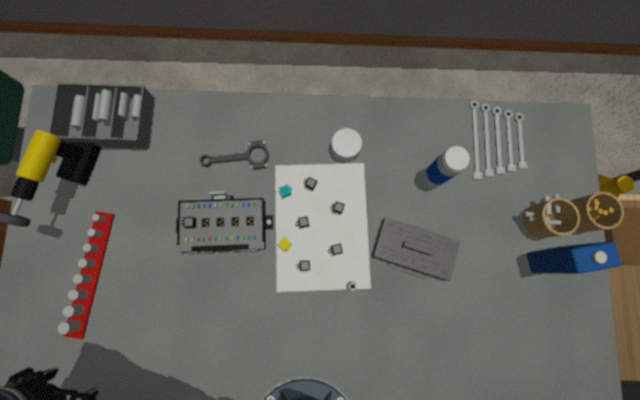

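View pics/scene0.png

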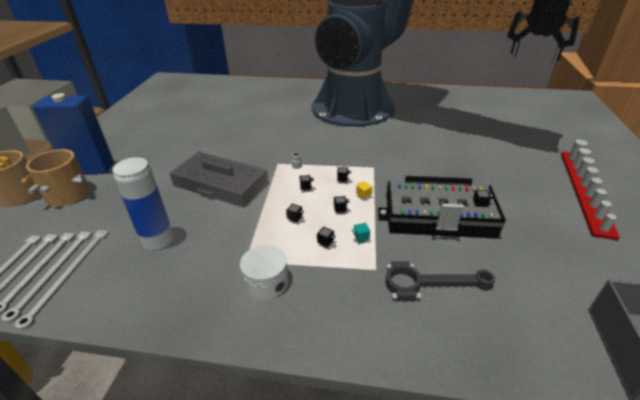

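The top view shows the box at about (221,224) px. One relay is fitted, at the left end (189,222), which is the +y end, so socket 4. Four sockets are empty. The black spares are at (311,183), (338,207), (303,222), (336,249) and (304,265), the cover at (417,248) and the clip at (219,195). I'll zoom in.

```bash
cat > h.py <<'E'
import numpy as np, cv2
from station import robot
def cap(n): return robot.capture(n)
def proj(c,P):
    P=np.atleast_2d(np.asarray(P,float)); T=np.linalg.inv(c["pose"]); q=P@T[:3,:3].T+T[:3,3]
    return np.c_[c["fx"]*q[:,0]/-q[:,2]+c["cx"], c["fy"]*-q[:,1]/-q[:,2]+c["cy"]]
def unproj(c,uv,z):
    uv=np.atleast_2d(np.asarray(uv,float)); d=np.c_[(uv[:,0]-c["cx"])/c["fx"],-(uv[:,1]-c["cy"])/c["fy"],-np.ones(len(uv))]@c["pose"][:3,:3].T
    o=c["pose"][:3,3]; return o+d*((z-o[2])/d[:,2])[:,None]
def crop(c,x0,y0,x1,y1,s,name):
    im=cv2.resize(c["pixels"][y0:y1,x0:x1],None,fx=s,fy=s,interpolation=cv2.INTER_CUBIC); 
    for x in range((x0+9)//10*10,x1,10): cv2.line(im,(int((x-x0+.5)*s),0),(int((x-x0+.5)*s),6 if x%50 else 14),(0,0,255),1)
    for y in range((y0+9)//10*10,y1,10): cv2.line(im,(0,int((y-y0+.5)*s)),(6 if y%50 else 14,int((y-y0+.5)*s)),(0,0,255),1)
    cv2.imwrite("pics/"+name,im)
E
python3 - <<'E'
from h import *
a=cap("top"); b=cap("scene")
crop(a,170,170,370,300,4,"t1.png"); crop(b,275,155,515,265,3.3,"s1.png")
for u in [(311,183),(338,207),(303,222),(336,249),(304,265)]: print(unproj(a,u,35)[0].round(1))
print(unproj(a,[(178,200),(265,199),(268,249),(179,253)],54).round(0).tolist(), unproj(a,(417,246),50).round(0))
E
```

```text
[665.1   1.6  35. ]
[598.9 -75.7  35. ]
[554.1  20.2  35. ]
[482.5 -72.4  35. ]
[437.2  13.4  35. ]
[[602.0, 361.0, 54.0], [612.0, 126.0, 54.0], [477.0, 110.0, 54.0], [460.0, 345.0, 54.0]] [[ 496. -291.   50.]]
```

View pics/t1.png

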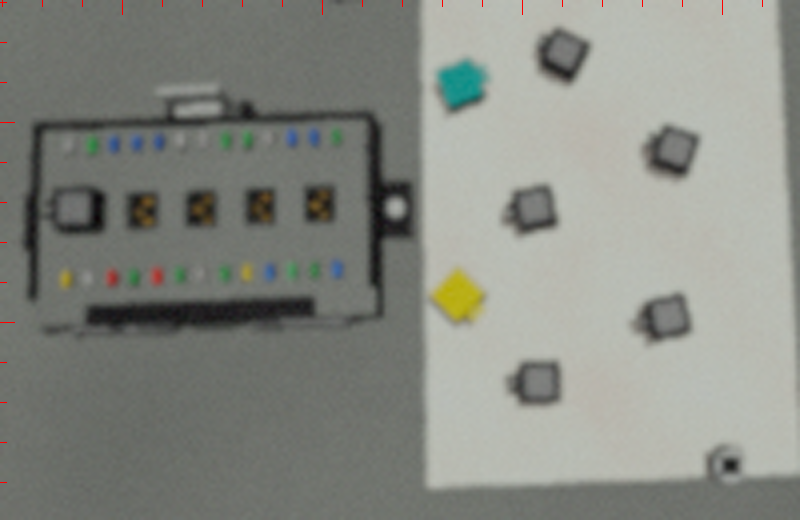

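View pics/s1.png

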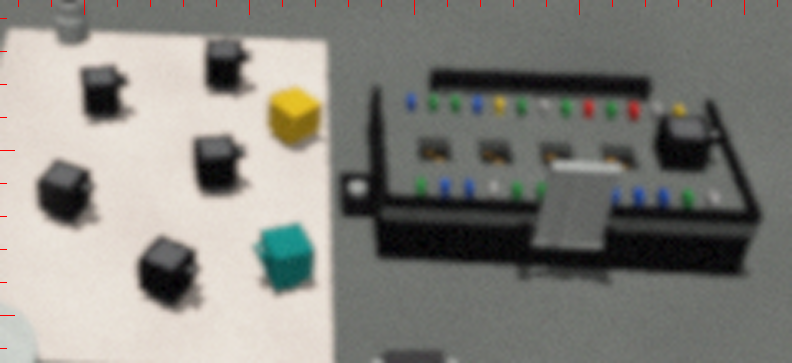

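The crops show every tab pointing image-left (+y), sockets 0–3 empty, and socket 4 fitted. I'll fit the relays and box at sub-pixel level using both views.

```bash
cat > fit.py <<'E'
from h import *
from scipy.optimize import minimize
def boxpts(x0,x1,y0,y1,z0,z1): return np.array([[x,y,z] for x in(x0,x1) for y in(y0,y1) for z in(z0,z1)],float)
REL=[boxpts(-11,11,-6.5,11.5,0,9),boxpts(-14,14,-14,14,9,35),boxpts(-6,6,14,21,28,31)]
COV=[boxpts(-56,56,-108,108,0,40),boxpts(-7,7,-42,42,40,62),boxpts(-69,-56,-60,60,0,4),boxpts(56,64,-22,22,14,18)]
def Rz(a): return np.array([[np.cos(a),-np.sin(a),0],[np.sin(a),np.cos(a),0],[0,0,1]])
S=8
def render(c,parts,R,t,win):
    x0,y0,x1,y1=win; m=np.zeros(((y1-y0)*S,(x1-x0)*S),np.uint8)
    for p in parts:
        uv=(proj(c,p@R.T+t)+.5-[x0,y0])*S-.5
        cv2.fillConvexPoly(m,cv2.convexHull(np.round(uv*16).astype(np.int32)),255,cv2.LINE_AA,4)
    return cv2.GaussianBlur(cv2.resize(m,(x1-x0,y1-y0),interpolation=cv2.INTER_AREA).astype(float)/255,(0,0),.8)
def fit(cs,parts,p0,z=0,pad=12,thr=None):
    """silhouette fit of x,y,yaw; dark object on light ground"""
    obs=[]
    for c in cs:
        uv=proj(c,np.vstack(parts)@Rz(p0[2]).T+[p0[0],p0[1],z]); 
        a=np.maximum(np.floor(uv.min(0)-pad),0).astype(int); b=np.minimum(np.ceil(uv.max(0)+pad),[640,400]).astype(int)
        g=c["pixels"][a[1]:b[1],a[0]:b[0]].astype(float).mean(2); bg=np.percentile(g,80); fg=np.percentile(g,3)
        lo,hi=thr or (fg+.30*(bg-fg),fg+.85*(bg-fg))
        obs.append(((*a,*b),np.clip((hi-g)/(hi-lo),0,1)))
    f=lambda q:sum(((render(c,parts,Rz(q[2]/40),np.array([q[0],q[1],z]),w)-o)**2).sum() for c,(w,o) in zip(cs,obs))
    s0=np.array([p0[0],p0[1],p0[2]*40]); 
    r=minimize(f,s0,method="Nelder-Mead",options=dict(initial_simplex=s0+np.array([[0,0,0],[6,0,0],[0,6,0],[0,0,10]]),xatol=.05,fatol=.01))
    return r.x[0],r.x[1],r.x[2]/40,r.fun
E
cat > m1.py <<'E'
from fit import *
a=cap("top"); b=cap("scene")
for u,yw in [((311,183),-.4),((338,207),-.3),((303,222),.2),((336,249),.2),((304,265),0)]:
    P=unproj(a,u,35)[0]; print([np.round(fit(cs,REL,(P[0],P[1],yw)),2).tolist() for cs in([a],[b],[a,b])])
# sockets
for n,c,pts in(("top",a,[(206,222),(220.5,222),(235.5,221.5),(250,221.2)]),("scene",b,[(406.5,200.5),(424.5,201),(443,201.5),(461.5,202)])):
    for u in pts:
        x,y=np.round(u).astype(int); w=c["pixels"][y-6:y+7,x-7:x+8].astype(float); g=w.mean(2); s=w.max(2)-w.min(2)
        bg=np.percentile(g,75); m=np.clip(np.maximum((bg-10-g)/40,(s-30)/40),0,1)
        yy,xx=np.mgrid[y-6:y+7,x-7:x+8]; q=[(m*xx).sum()/m.sum(),(m*yy).sum()/m.sum()]
        print(n,np.round(q,2),unproj(c,q,46)[0].round(1),round(m.sum(),1))
E
python3 m1.py
```

```text
[[665.89, 3.72, -0.44, 12.58], [667.52, 4.55, -0.38, 37.57], [666.73, 4.29, -0.42, 52.17]]
[[598.61, -75.9, -0.23, 9.41], [601.07, -74.77, -0.27, 23.9], [599.52, -75.3, -0.24, 36.41]]
[[555.49, 20.52, 0.26, 12.14], [556.94, 21.7, 0.27, 63.14], [555.93, 21.29, 0.26, 76.96]]
[[482.67, -73.15, 0.27, 7.44], [484.08, -72.35, 0.27, 96.71], [482.97, -72.89, 0.25, 105.17]]
[[436.41, 12.91, 0.07, 19.49], [435.0, 13.63, 0.13, 306.8], [436.02, 13.43, 0.12, 327.79]]
top [204.95 222.18] [544.6 285.6  46. ] 68.8
top [219.8  221.66] [547.2 245.7  46. ] 69.0
top [234.54 221.12] [549.8 206.   46. ] 66.6
top [249.47 220.52] [552.6 165.6  46. ] 68.6
scene [406.03 199.99] [552.6 166.8  46. ] 59.6
scene [424.61 200.71] [549.6 206.9  46. ] 61.5
scene [442.63 200.94] [545.1 245.6  46. ] 49.4
scene [462.78 201.78] [542.1 288.4  46. ] 49.2
```

```bash
cat > plan.py <<'E'
# usage: plan.py "x y z yaw [pitch]" ... ; tool points down; pitch tilts about the box/tool-start y. prints travel / delta_rot per call, from measured pose (sag-corrected by -s)
import sys,json,numpy as np
from scipy.spatial.transform import Rotation as R
from station import robot
def rot(yaw,pitch=0): return R.from_euler("z",yaw,degrees=True)*R.from_euler("y",pitch,degrees=True)*R.from_euler("x",180,degrees=True)
s=robot.state(); p=s["position"]; q=R.from_euler("xyz",s["orientation"],degrees=True)
print("at",p.round(1),s["orientation"].round(2),"gap",round(85*s["finger_gap"],1),"F",s["wrist_force"].round(1),"t",round(s["clock"],1),"q",s["joint_pos"].round(0))
for a in sys.argv[1:]:
    v=[float(x) for x in a.split()]; t=np.array(v[:3]); r=rot(*v[3:])
    d=np.round(q.inv().apply(t-p),1); w=np.round((q.inv()*r).as_rotvec(),3)
    print(a,"-> travel",d.tolist(),"delta_rot",w.tolist(),"rows",round(max(np.linalg.norm(d)/50,np.linalg.norm(w)/.15),1))
    p=p+q.apply(d); q=q*R.from_rotvec(w)
E
python3 plan.py "370 240 200 41" "555.5 21 160 15" "555.5 21 60 15" "555.5 21 10 15"
```

```text
at [188.6 462.9 199.9] [1.800e+02 2.000e-02 6.784e+01] gap 85.1 F [0.4 0.7 0.5] t 0.3 q [68. 12. -2. 76. -0. 90.]
370 240 200 41 -> travel [-138.0, 252.1, -0.0] delta_rot [0.0, 0.0, 0.468] rows 5.7
555.5 21 160 15 -> travel [-3.8, 287.0, 40.1] delta_rot [0.0, 0.0, 0.454] rows 5.8
555.5 21 60 15 -> travel [0.0, -0.0, 100.0] delta_rot [0.0, 0.0, 0.0] rows 2.0
555.5 21 10 15 -> travel [0.0, -0.0, 50.0] delta_rot [0.0, 0.0, 0.0] rows 1.0
```

```bash
R='{"travel":[-138,252,0],"delta_rot":[0,0,0.468],"jaw":0.4}'; python3 -m jog '[{"travel":[-138,252,0],"delta_rot":[0,0,0.468],"jaw":0.4},{"travel":[-138,252,0],"delta_rot":[0,0,0.468],"jaw":0.4},{"travel":[-138,252,0],"delta_rot":[0,0,0.468],"jaw":0.4},{"travel":[-138,252,0],"delta_rot":[0,0,0.468],"jaw":0.4},{"travel":[-138,252,0],"delta_rot":[0,0,0.468],"jaw":0.4},{"travel":[-138,252,0],"delta_rot":[0,0,0.468],"jaw":0.4},{"travel":[-138,252,0],"delta_rot":[0,0,0.468],"jaw":0.4},{"travel":[-138,252,0],"delta_rot":[0,0,0.468],"jaw":0.4}]' && python3 -m jog '[{"travel":[-4,287,40],"delta_rot":[0,0,0.454],"jaw":0.4},{"travel":[-4,287,40],"delta_rot":[0,0,0.454],"jaw":0.4},{"travel":[-4,287,40],"delta_rot":[0,0,0.454],"jaw":0.4},{"travel":[-4,287,40],"delta_rot":[0,0,0.454],"jaw":0.4},{"travel":[-4,287,40],"delta_rot":[0,0,0.454],"jaw":0.4},{"travel":[-4,287,40],"delta_rot":[0,0,0.454],"jaw":0.4},{"travel":[-4,287,40],"delta_rot":[0,0,0.454],"jaw":0.4},{"travel":[-4,287,40],"delta_rot":[0,0,0.454],"jaw":0.4}]'; python3 plan.py "555.5 21 60 15" "555.5 21 10 15"
```

```text
clock: 1.1
position: [370.2, 239.7, 200.1]
orientation: [-180.0, 0.0, 40.9]
wrist_force: [0.5, 0.2, 0.2]
finger_gap: 0.599
clock: 1.9
position: [555.2, 21.8, 159.6]
orientation: [-180.0, 0.1, 15.0]
wrist_force: [0.3, 0.1, -0.6]
finger_gap: 0.598
at [555.2  21.8 159.6] [-1.7997e+02  6.0000e-02  1.5020e+01] gap 50.8 F [ 0.3  0.1 -0.6] t 1.9 q [ 2. 19.  2. 72.  0. 77.]
555.5 21 60 15 -> travel [0.2, 1.0, 99.6] delta_rot [-0.001, 0.001, 0.0] rows 2.0
555.5 21 10 15 -> travel [0.0, -0.1, 50.0] delta_rot [0.0, -0.0, 0.0] rows 1.0
```

```bash
python3 -m jog '[{"travel":[0,1,50],"delta_rot":[0,0,0],"jaw":0.4},{"travel":[0,1,100],"delta_rot":[0,0,0],"jaw":0.4},{"travel":[0,1,120],"delta_rot":[0,0,0],"jaw":0.4},{"travel":[0,1,135],"delta_rot":[0,0,0],"jaw":0.4},{"travel":[0,1,149.5],"delta_rot":[0,0,0],"jaw":0.4},{"travel":[0,1,149.5],"delta_rot":[0,0,0],"jaw":0.4}]' && python3 -m jog '[{"travel":[0,0,0],"delta_rot":[0,0,0],"jaw":1},{"travel":[0,0,0],"delta_rot":[0,0,0],"jaw":1},{"travel":[0,0,0],"delta_rot":[0,0,0],"jaw":1},{"travel":[0,0,0],"delta_rot":[0,0,0],"jaw":1},{"travel":[0,0,0],"delta_rot":[0,0,0],"jaw":1}]' && python3 -m jog '[{"travel":[0,0,-40],"delta_rot":[0,0,0],"jaw":1},{"travel":[0,0,-90],"delta_rot":[0,0,0],"jaw":1},{"travel":[0,0,-140],"delta_rot":[0,0,0],"jaw":1},{"travel":[0,0,-140],"delta_rot":[0,0,0],"jaw":1}]'
python3 - <<'E'
from h import *
a=cap("top");b=cap("scene")
print(proj(a,[[555,21,150]]),proj(b,[[555,21,150]]))
u=proj(b,[[555,21,150]])[0].astype(int); crop(b,u[0]-50,u[1]-45,u[0]+50,u[1]+45,6,"s2.png")
E
python3 plan.py "555.3 163 130 3.8" "555.3 163 85 3.8"
```

```text
clock: 2.5
position: [553.7, 21.9, 9.4]
orientation: [-180.0, 0.1, 15.1]
wrist_force: [-1.1, 0.1, 1.0]
finger_gap: 0.598
clock: 3.0
position: [555.7, 20.1, 10.9]
orientation: [180.0, -0.0, 15.0]
wrist_force: [0.0, -0.3, -0.8]
finger_gap: 0.005
clock: 3.4
position: [558.7, 20.1, 157.3]
orientation: [179.9, -0.5, 15.0]
wrist_force: [0.3, -0.2, -0.6]
finger_gap: -0.006
[[301.36420808 215.79292347]] [[340.74289466 155.52310666]]
at [556.4  20.  151.8] [ 1.7997e+02 -1.4000e-01  1.5000e+01] gap -0.3 F [-1.1  0.1 -0.3] t 3.5 q [ 2. 19.  1. 71.  0. 77.]
555.3 163 130 3.8 -> travel [35.9, -138.4, 21.8] delta_rot [0.0, -0.003, 0.196] rows 2.9
555.3 163 85 3.8 -> travel [0.0, -0.0, 45.0] delta_rot [0.0, 0.0, -0.0] rows 0.9
```

View pics/s2.png

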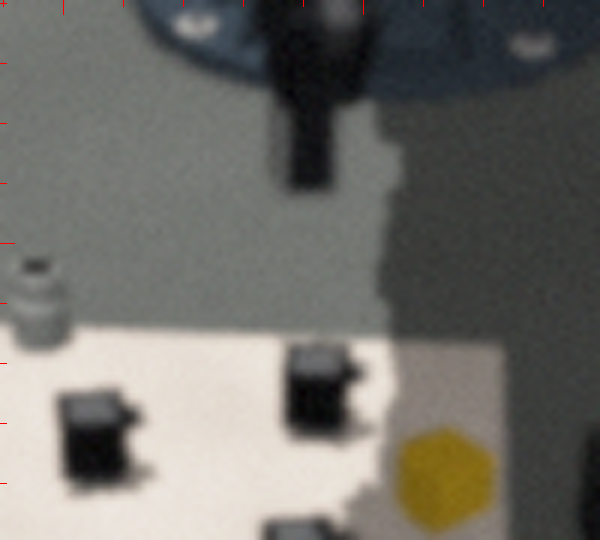

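Run:
```python
from h import *
a=cap("top");b=cap("scene")
import numpy as np
x=a["pixels"][170:290,270:380]; y=b["pixels"][120:240,270:380]
cv2.imwrite("pics/c3.png",cv2.resize(np.hstack([x,y]),None,fx=3.6,fy=3.6,interpolation=cv2.INTER_CUBIC))
```

```text
(no output)
```

View pics/c3.png

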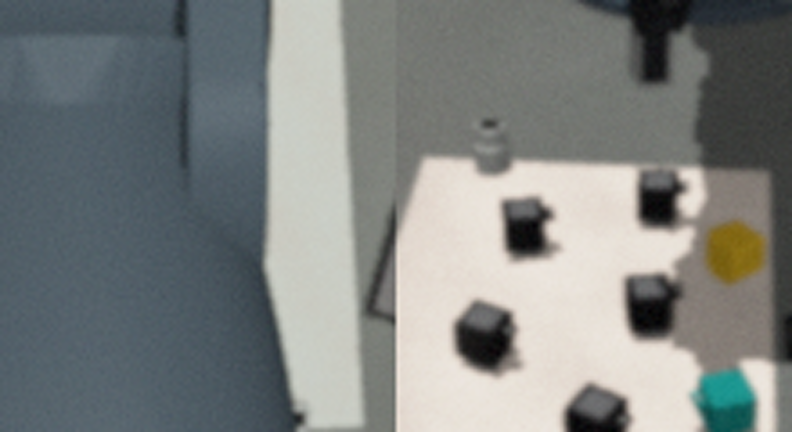

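Run:
```python
from h import *
b=cap("scene")
t=np.radians(67.8);d=np.array([np.cos(t),np.sin(t),0]);P=np.array([188.6,463,200])
for z in (0,13,40): print(z,proj(b,[P+50*d+[0,0,z],P-50*d+[0,0,z]]).round(0).tolist())
im=cv2.imread("pics/scene0.png")[0:90,480:610]
print(robot.state()["position"]); 
for z in (100,150,157,180,190): print(z,proj(b,[[556,20,z]]).round(1))
cv2.imwrite("pics/c4.png",cv2.resize(np.vstack([im,b["pixels"][80:170,275:405]]),None,fx=3.3,fy=3.3,interpolation=cv2.INTER_CUBIC))
```

```text
0 [[549.0, 80.0], [507.0, 73.0]]
13 [[551.0, 75.0], [508.0, 68.0]]
40 [[554.0, 64.0], [511.0, 58.0]]
[554.78771674  19.98955899 149.41164561]
100 [[339.8 175.5]]
150 [[340.2 155.7]]
157 [[340.3 152.9]]
180 [[340.5 143.1]]
190 [[340.6 138.8]]
```

View pics/c4.png

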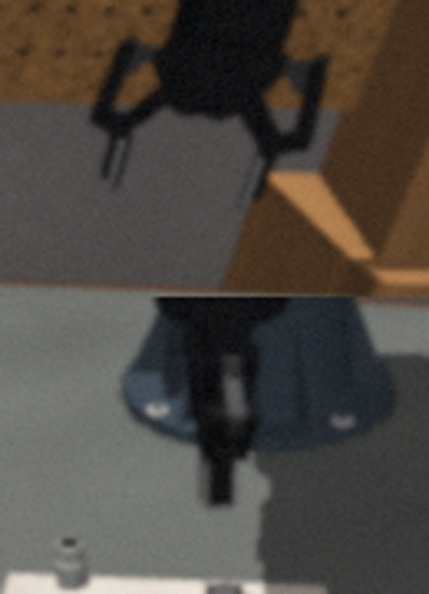

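The fingertips appear about 12 px higher in the scene view than the reported TCP projects to, roughly 28 mm in z. The jaws also closed on nothing, and the relay below is still upright. I'll find the true height by touching the bare bench at a free spot.

```bash
python3 plan.py "540 -32 100 15" "540 -32 12 15"
```

```text
at [554.8  20.  149.4] [-1.7997e+02  1.1000e-01  1.5000e+01] gap 0.3 F [ 0.1 -0.7  0. ] t 3.6 q [ 2. 20.  1. 71.  0. 77.]
540 -32 100 15 -> travel [-27.6, 46.4, 49.4] delta_rot [-0.0, 0.002, 0.0] rows 1.5
540 -32 12 15 -> travel [-0.0, 0.1, 88.0] delta_rot [-0.0, -0.0, 0.0] rows 1.8
```

```bash
python3 -m jog '[{"travel":[-28,46,0],"delta_rot":[0,0,0],"jaw":1},{"travel":[-28,46,0],"delta_rot":[0,0,0],"jaw":1},{"travel":[-28,46,50],"delta_rot":[0,0,0],"jaw":1},{"travel":[-28,46,95],"delta_rot":[0,0,0],"jaw":1},{"travel":[-28,46,125],"delta_rot":[0,0,0],"jaw":1},{"travel":[-28,46,137],"delta_rot":[0,0,0],"jaw":1},{"travel":[-28,46,137],"delta_rot":[0,0,0],"jaw":1},{"travel":[-28,46,137],"delta_rot":[0,0,0],"jaw":1}]' && python3 -m jog '[{"travel":[0,0,5],"delta_rot":[0,0,0],"jaw":1},{"travel":[0,0,9],"delta_rot":[0,0,0],"jaw":1},{"travel":[0,0,11],"delta_rot":[0,0,0],"jaw":1},{"travel":[0,0,11],"delta_rot":[0,0,0],"jaw":1}]'
python3 - <<'E'
from h import *
s=robot.state();b=cap("scene");p=s["position"];print(p,s["joint_pos"])
for dz in(0,15,28,40): print(dz,proj(b,[p+[0,0,dz]]).round(1))
u=proj(b,[p])[0].astype(int); crop(b,u[0]-60,u[1]-55,u[0]+60,u[1]+35,6,"s5.png")
E
```

```text
clock: 4.45
position: [541.1, -31.6, 14.6]
orientation: [180.0, -0.1, 15.0]
wrist_force: [0.6, -0.8, 0.3]
finger_gap: 0.003
clock: 4.85
position: [540.4, -31.6, 2.6]
orientation: [-180.0, 0.0, 15.0]
wrist_force: [-1.1, -0.2, 0.1]
finger_gap: 0.003
[540.37041764 -31.61357795   2.55906021] [-3.34799167e+00  2.37875277e+01 -1.57640881e+01  5.04527063e+01
 -3.08060023e-04  7.16392323e+01]
0 [[318.1 204.1]]
15 [[318.  199.1]]
28 [[317.9 194.7]]
40 [[317.8 190.5]]
```

View pics/s5.png

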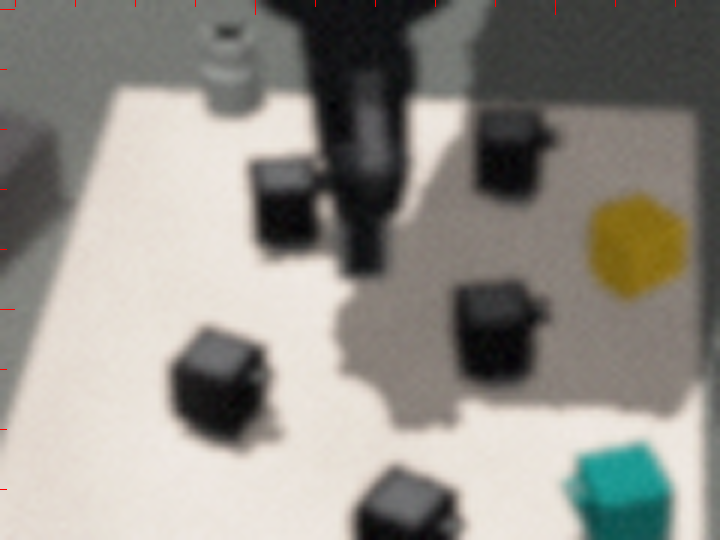

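The tip is at (318.3,194.8) px, which means it is about 28 mm above the reported TCP. I'll keep going down to contact.

```bash
python3 -m jog '[{"travel":[0,0,8],"delta_rot":[0,0,0],"jaw":1},{"travel":[0,0,14],"delta_rot":[0,0,0],"jaw":1},{"travel":[0,0,18],"delta_rot":[0,0,0],"jaw":1},{"travel":[0,0,18],"delta_rot":[0,0,0],"jaw":1},{"travel":[0,0,18],"delta_rot":[0,0,0],"jaw":1}]'; for i in 1; do python3 -m jog '[{"travel":[0,0,2],"delta_rot":[0,0,0],"jaw":1},{"travel":[0,0,3],"delta_rot":[0,0,0],"jaw":1},{"travel":[0,0,3],"delta_rot":[0,0,0],"jaw":1}]'; done; python3 -m jog '[{"travel":[0,0,1],"delta_rot":[0,0,0],"jaw":1},{"travel":[0,0,2],"delta_rot":[0,0,0],"jaw":1},{"travel":[0,0,2],"delta_rot":[0,0,0],"jaw":1}]'
```

```text
clock: 5.4
position: [540.3, -31.6, -15.5]
orientation: [-180.0, 0.0, 15.0]
wrist_force: [0.4, 0.4, 0.5]
finger_gap: 0.001
clock: 5.7
position: [540.4, -31.6, -18.5]
orientation: [-180.0, 0.0, 15.0]
wrist_force: [0.4, -0.2, -0.6]
finger_gap: -0.002
clock: 6.0
position: [540.4, -31.6, -20.5]
orientation: [-180.0, 0.0, 15.0]
wrist_force: [-0.4, 0.3, -0.5]
finger_gap: -0.001
```

```bash
for k in 1; do python3 -m jog '[{"travel":[0,0,1],"delta_rot":[0,0,0],"jaw":1},{"travel":[0,0,2],"delta_rot":[0,0,0],"jaw":1},{"travel":[0,0,2],"delta_rot":[0,0,0],"jaw":1}]'|grep -E "pos|force"; done; python3 -m jog '[{"travel":[0,0,1],"delta_rot":[0,0,0],"jaw":1},{"travel":[0,0,1],"delta_rot":[0,0,0],"jaw":1},{"travel":[0,0,1],"delta_rot":[0,0,0],"jaw":1}]'|grep -E "pos|force"; python3 -m jog '[{"travel":[0,0,1],"delta_rot":[0,0,0],"jaw":1},{"travel":[0,0,1],"delta_rot":[0,0,0],"jaw":1},{"travel":[0,0,1],"delta_rot":[0,0,0],"jaw":1}]'|grep -E "pos|force"
```

```text
position: [540.3, -31.6, -22.6]
wrist_force: [-0.3, 0.6, 0.1]
position: [540.4, -31.6, -23.4]
wrist_force: [-0.4, -0.4, 0.5]
position: [540.4, -31.6, -24.4]
wrist_force: [-0.7, -0.2, 0.7]
```

```bash
python3 -m jog '[{"travel":[0,0,1],"delta_rot":[0,0,0],"jaw":1},{"travel":[0,0,1],"delta_rot":[0,0,0],"jaw":1},{"travel":[0,0,1],"delta_rot":[0,0,0],"jaw":1}]'|grep -E "pos|force"; python3 -m jog '[{"travel":[0,0,1],"delta_rot":[0,0,0],"jaw":1},{"travel":[0,0,1],"delta_rot":[0,0,0],"jaw":1},{"travel":[0,0,1],"delta_rot":[0,0,0],"jaw":1}]'|grep -E "pos|force"
```

```text
position: [540.4, -31.6, -25.4]
wrist_force: [0.1, 0.4, 0.1]
position: [540.4, -31.6, -26.4]
wrist_force: [-0.7, -0.4, 0.6]
```

```bash
python3 -m jog '[{"travel":[0,0,1],"delta_rot":[0,0,0],"jaw":1},{"travel":[0,0,1],"delta_rot":[0,0,0],"jaw":1},{"travel":[0,0,1],"delta_rot":[0,0,0],"jaw":1}]'|grep -E "pos|force"; python3 -m jog '[{"travel":[0,0,1],"delta_rot":[0,0,0],"jaw":1},{"travel":[0,0,1],"delta_rot":[0,0,0],"jaw":1},{"travel":[0,0,1],"delta_rot":[0,0,0],"jaw":1}]'|grep -E "pos|force"
```

```text
position: [540.4, -31.6, -27.4]
wrist_force: [0.1, -1.0, 0.0]
position: [540.4, -31.6, -28.4]
wrist_force: [-0.9, 0.5, 0.6]
```

```bash
python3 -m jog '[{"travel":[0,0,1],"delta_rot":[0,0,0],"jaw":1},{"travel":[0,0,1],"delta_rot":[0,0,0],"jaw":1},{"travel":[0,0,1],"delta_rot":[0,0,0],"jaw":1}]'|grep -E "pos|force"
python3 - <<'E'
from h import *
s=robot.state();b=cap("scene");p=s["position"];print(p,proj(b,[p,p+[0,0,28]]).round(1))
u=proj(b,[p])[0].astype(int); crop(b,u[0]-30,u[1]-35,u[0]+30,u[1]+15,10,"s6.png")
E
```

```text
position: [540.4, -31.6, -29.4]
wrist_force: [0.5, -0.1, -0.0]
[540.38442313 -31.63906435 -29.4402312 ] [[318.3 214.4]
 [318.1 205.4]]
```

View pics/s6.png

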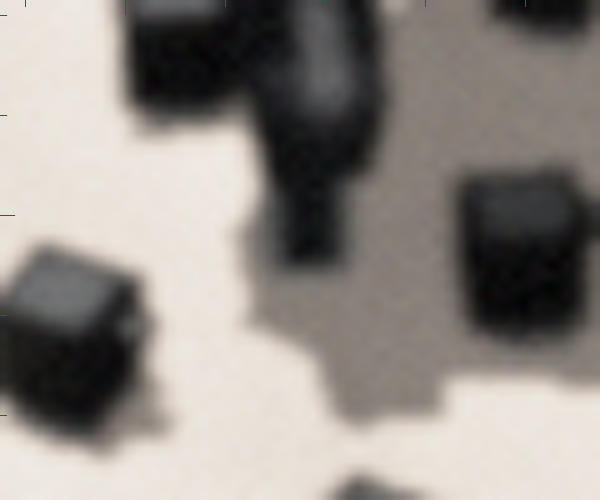

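```bash
python3 -m jog '[{"travel":[0,0,1],"delta_rot":[0,0,0],"jaw":1},{"travel":[0,0,1],"delta_rot":[0,0,0],"jaw":1},{"travel":[0,0,1],"delta_rot":[0,0,0],"jaw":1}]'|grep -E "pos|force"; python3 -m jog '[{"travel":[0,0,1],"delta_rot":[0,0,0],"jaw":1},{"travel":[0,0,1],"delta_rot":[0,0,0],"jaw":1},{"travel":[0,0,1],"delta_rot":[0,0,0],"jaw":1}]'|grep -E "pos|force"
```

```text
position: [540.4, -31.6, -30.4]
wrist_force: [0.2, -1.3, -0.5]
position: [540.5, -31.6, -31.2]
wrist_force: [-0.3, 0.5, 5.4]
```

```bash
python3 -m jog '[{"travel":[0,0,1],"delta_rot":[0,0,0],"jaw":1},{"travel":[0,0,1],"delta_rot":[0,0,0],"jaw":1},{"travel":[0,0,1],"delta_rot":[0,0,0],"jaw":1}]'|grep -E "pos|force"
python3 - <<'E'
from h import *
b=cap("scene"); print(unproj(b,[(319,205.7),(328,220)],0).round(0).tolist(),unproj(b,[(319,205.7)],20).round(0))
E
```

```text
position: [540.7, -31.6, -31.2]
wrist_force: [-8.5, 0.9, 24.7]
[[543.0, -29.0, 0.0], [590.0, -1.0, 0.0]] [[567. -25.  20.]]
```

Contact came at a reported z of −31.1, so the true tip is about 31 mm behind the reported TCP. xy agrees with the camera to about 3 mm. I'll put that offset into the planner and pick again.

```bash
sed -i 's/^print("at"/p=p-31.1*q.apply([0,0,1])\nprint("true tip"/; s/^    d=np.round(q.inv().apply(t-p),1)/    rep=p+31.1*q.apply([0,0,1]); d=np.round(q.inv().apply(t+31.1*r.apply([0,0,1])-rep),1)/; s/^    p=p+q.apply(d); q=.*/    q2=q*R.from_rotvec(w); p=rep+q.apply(d)-31.1*q2.apply([0,0,1]); q=q2/' plan.py
python3 -m jog '[{"travel":[0,0,-30],"delta_rot":[0,0,0],"jaw":1},{"travel":[0,0,-70],"delta_rot":[0,0,0],"jaw":0.4},{"travel":[0,0,-70],"delta_rot":[0,0,0],"jaw":0.4},{"travel":[0,0,-70],"delta_rot":[0,0,0],"jaw":0.4}]'; python3 plan.py "555.7 20.5 68 15" "555.7 20.5 10 15"
```

```text
clock: 9.8
position: [541.2, -31.7, 38.3]
orientation: [180.0, -0.1, 15.0]
wrist_force: [-0.3, -0.1, -0.6]
finger_gap: 0.511
true tip [541.1 -31.7  69.4] [ 1.7996e+02 -1.1000e-01  1.5010e+01] gap 43.4 F [-0.3 -0.1 -0.6] t 9.8 q [ -3.  22. -13.  55.  -0.  72.]
555.7 20.5 68 15 -> travel [27.5, -46.6, 1.4] delta_rot [0.001, -0.002, 0.0] rows 1.1
555.7 20.5 10 15 -> travel [0.1, 0.0, 58.0] delta_rot [-0.0, 0.0, 0.0] rows 1.2
```

```bash
python3 -m jog '[{"travel":[27.5,-46.5,1],"delta_rot":[0,0,0],"jaw":0.4},{"travel":[27.5,-46.5,1],"delta_rot":[0,0,0],"jaw":0.4},{"travel":[27.5,-46.5,1],"delta_rot":[0,0,0],"jaw":0.4},{"travel":[27.5,-46.5,25],"delta_rot":[0,0,0],"jaw":0.4},{"travel":[27.5,-46.5,45],"delta_rot":[0,0,0],"jaw":0.4},{"travel":[27.5,-46.5,59],"delta_rot":[0,0,0],"jaw":0.4},{"travel":[27.5,-46.5,59],"delta_rot":[0,0,0],"jaw":0.4},{"travel":[27.5,-46.5,59],"delta_rot":[0,0,0],"jaw":0.4}]' && python3 -m jog '[{"travel":[0,0,0],"delta_rot":[0,0,0],"jaw":1},{"travel":[0,0,0],"delta_rot":[0,0,0],"jaw":1},{"travel":[0,0,0],"delta_rot":[0,0,0],"jaw":1},{"travel":[0,0,0],"delta_rot":[0,0,0],"jaw":1},{"travel":[0,0,0],"delta_rot":[0,0,0],"jaw":1}]' && python3 -m jog '[{"travel":[0,0,-20],"delta_rot":[0,0,0],"jaw":1},{"travel":[0,0,-60],"delta_rot":[0,0,0],"jaw":1},{"travel":[0,0,-95],"delta_rot":[0,0,0],"jaw":1},{"travel":[0,0,-95],"delta_rot":[0,0,0],"jaw":1},{"travel":[0,0,-95],"delta_rot":[0,0,0],"jaw":1}]'
python3 plan.py "552.7 163.4 110 3.8" "552.7 163.4 70 3.8"
```

```text
clock: 10.6
position: [554.5, 19.8, -21.5]
orientation: [-180.0, 0.1, 15.0]
wrist_force: [-0.9, 0.5, -0.3]
finger_gap: 0.6
clock: 11.1
position: [555.6, 20.2, -20.4]
orientation: [180.0, -0.1, 15.0]
wrist_force: [-1.8, -1.4, 6.8]
finger_gap: 0.313
clock: 11.6
position: [555.7, 20.4, 74.6]
orientation: [180.0, -0.1, 15.0]
wrist_force: [-0.3, -1.0, -0.3]
finger_gap: 0.312
true tip [555.6  20.4 105.7] [ 1.7997e+02 -1.2000e-01  1.5010e+01] gap 26.5 F [-0.3 -1.  -0.3] t 11.6 q [ 2. 22. -8. 61.  0. 77.]
552.7 163.4 110 3.8 -> travel [34.1, -138.9, -4.3] delta_rot [0.0, -0.002, 0.196] rows 2.9
552.7 163.4 70 3.8 -> travel [0.0, 0.0, 40.0] delta_rot [0.0, -0.0, -0.0] rows 0.8
```

```bash
python3 -m jog '[{"travel":[34,-139,-4],"delta_rot":[0,0,0.196],"jaw":1},{"travel":[34,-139,-4],"delta_rot":[0,0,0.196],"jaw":1},{"travel":[34,-139,-4],"delta_rot":[0,0,0.196],"jaw":1},{"travel":[34,-139,-4],"delta_rot":[0,0,0.196],"jaw":1},{"travel":[34,-139,-4],"delta_rot":[0,0,0.196],"jaw":1},{"travel":[34,-139,36],"delta_rot":[0,0,0.196],"jaw":1},{"travel":[34,-139,36],"delta_rot":[0,0,0.196],"jaw":1},{"travel":[34,-139,36],"delta_rot":[0,0,0.196],"jaw":1}]'; python3 plan.py "552.7 163.4 58 3.8"
python3 - <<'E'
from fit import *
b=cap("scene"); s=robot.state(); p=s["position"]
crop(b,380,150,490,230,7,"s7.png")
P=[[0,-80+2.5,46]]; print(proj(b,Rz(.0666)@[0,-77.5,0]+[547.4,243.2,46]).round(1), proj(b,p+[0,0,21]).round(1))
E
```

```text
clock: 12.4
position: [550.9, 162.2, 37.4]
orientation: [180.0, 0.1, 3.7]
wrist_force: [-0.5, -0.3, 0.7]
finger_gap: 0.315
true tip [551.  162.2  68.5] [1.7996e+02 1.4000e-01 3.7100e+00] gap 26.7 F [-0.5 -0.3  0.7] t 12.4 q [ 16.  26.  -7.  57.  -0. 103.]
552.7 163.4 58 3.8 -> travel [1.9, -1.1, 10.5] delta_rot [0.001, 0.002, -0.002] rows 0.2
[[405.6 199.9]] [[404.8 194.8]]
```

View pics/s7.png

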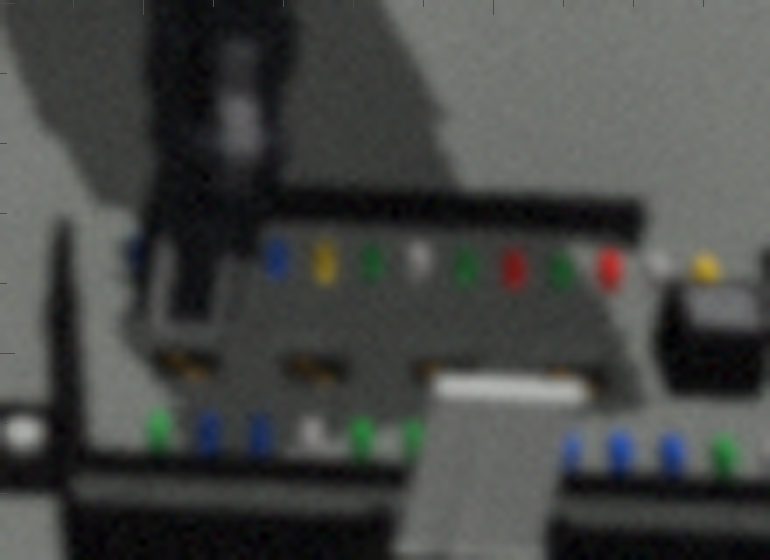

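```bash
python3 -m jog '[{"travel":[0,0,0],"delta_rot":[0,0,0],"jaw":1},{"travel":[0,0,0],"delta_rot":[0,0,0],"jaw":1},{"travel":[0,0,0],"delta_rot":[0,0,0],"jaw":1}]' >/dev/null; python3 plan.py "552.7 163.4 58 3.8"
python3 - <<'E'
from fit import *
b=cap("scene"); p=robot.state()["position"]+[0,0,31.1]; r=Rz(.0666)
# relay model in hand: housing near face (+x) corners, and foot
for dy in(-14,14): print("housing +x face edge",dy,proj(b,[r@[14,dy,z]+p+[0,0,-10] for z in(9,35)]).round(1).tolist())
print("tip",proj(b,[r@[14,dy,0]+p for dy in(-11,11)]).round(1).tolist())
g=b["pixels"].mean(2)
for row in(186,189,192,195,197): print(row,g[row,396:420].astype(int))
E
```

```text
true tip [552.2 163.5  69.5] [-1.7999e+02 -6.0000e-02  3.7700e+00] gap 27.0 F [-0.9  0.2 -0.9] t 12.8 q [ 16.  25.  -7.  57.  -0. 103.]
552.7 163.4 58 3.8 -> travel [0.4, 0.1, 11.5] delta_rot [-0.0, -0.001, -0.001] rows 0.2
housing +x face edge -14 [[399.6, 195.3], [401.0, 185.5]]
housing +x face edge 14 [[412.9, 195.9], [414.6, 186.1]]
tip [[401.1, 195.0], [411.6, 195.5]]
186 [106  90  66  43  26  22  42  62  70  55  34  21  15  19  15  22  38  45
  38  25  27  34  44  53]
189 [107  91  72  51  31  32  56  72  69  45  26  22  20  19  25  37  54  59
  54  52  56  61  63  61]
192 [111 110  90  67  45  40  62  79  64  37  22  18  18  17  27  47  58  53
  45  51  59  57  62  59]
195 [110  94  71  57  51  57  72  76  65  45  39  39  37  38  45  54  64  55
  51  58  59  58  61  59]
197 [115  97  77  60  62  63  68  70  71  66  67  68  66  66  66  66  61  59
  59  58  59  60  58  63]
```

Run:
```python
from h import *
b=cap("scene");a=cap("top")
x=cv2.resize(b["pixels"][140:250,275:475],None,fx=4,fy=4,interpolation=cv2.INTER_CUBIC)
cv2.imwrite("pics/c8.png",np.clip(x.astype(float)*1.6,0,255).astype(np.uint8))
```

```text
(no output)
```

View pics/c8.png

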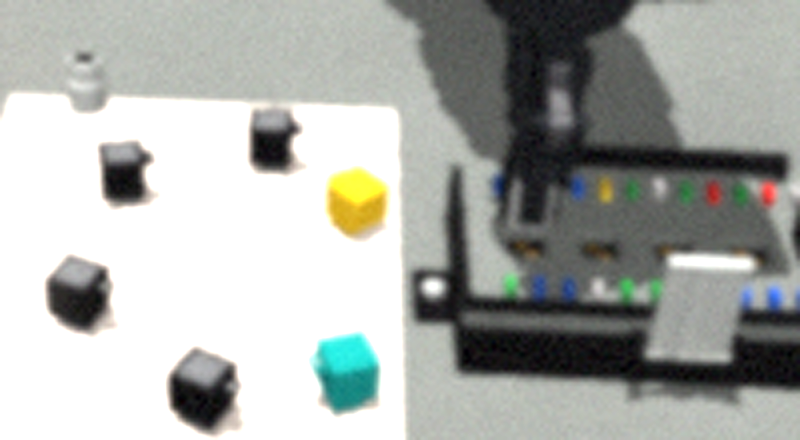

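The spare has left the bench and its housing sits between the fingers, spanning cols 400–413 as predicted. Inserting now, watching the force.

```bash
python3 -m jog '[{"travel":[0.5,0,6],"delta_rot":[0,0,0],"jaw":1},{"travel":[0.5,0,11],"delta_rot":[0,0,0],"jaw":1},{"travel":[0.5,0,13],"delta_rot":[0,0,0],"jaw":1},{"travel":[0.5,0,14],"delta_rot":[0,0,0],"jaw":1},{"travel":[0.5,0,14],"delta_rot":[0,0,0],"jaw":1},{"travel":[0.5,0,14],"delta_rot":[0,0,0],"jaw":1}]'; python3 -m jog '[{"travel":[0,0,1],"delta_rot":[0,0,0],"jaw":1},{"travel":[0,0,2],"delta_rot":[0,0,0],"jaw":1},{"travel":[0,0,2],"delta_rot":[0,0,0],"jaw":1}]'
```

```text
clock: 13.5
position: [552.3, 163.5, 23.7]
orientation: [-180.0, -0.0, 3.8]
wrist_force: [-0.0, 0.1, -0.3]
finger_gap: 0.316
clock: 13.8
position: [552.2, 163.5, 21.5]
orientation: [180.0, 0.0, 3.8]
wrist_force: [-0.5, -0.4, -0.3]
finger_gap: 0.317
```

```bash
python3 -m jog '[{"travel":[0,0,1],"delta_rot":[0,0,0],"jaw":1},{"travel":[0,0,2],"delta_rot":[0,0,0],"jaw":1},{"travel":[0,0,3],"delta_rot":[0,0,0],"jaw":1},{"travel":[0,0,3],"delta_rot":[0,0,0],"jaw":1}]'; python3 -m jog '[{"travel":[0,0,1],"delta_rot":[0,0,0],"jaw":1},{"travel":[0,0,2],"delta_rot":[0,0,0],"jaw":1},{"travel":[0,0,2],"delta_rot":[0,0,0],"jaw":1}]';  python3 -m jog '[{"travel":[0,0,0.5],"delta_rot":[0,0,0],"jaw":1},{"travel":[0,0,1],"delta_rot":[0,0,0],"jaw":1},{"travel":[0,0,1],"delta_rot":[0,0,0],"jaw":1}]'
```

```text
clock: 14.2
position: [552.2, 163.5, 18.4]
orientation: [180.0, 0.0, 3.8]
wrist_force: [0.8, 0.5, -0.3]
finger_gap: 0.317
clock: 14.5
position: [552.3, 163.5, 16.7]
orientation: [180.0, -0.0, 3.8]
wrist_force: [-0.7, 0.5, 0.7]
finger_gap: 0.314
clock: 14.8
position: [552.4, 163.6, 16.6]
orientation: [-180.0, -0.0, 3.8]
wrist_force: [-6.4, -1.7, 17.2]
finger_gap: 0.317
```

Seated: contact at tip z 47.7, exactly as expected. Release, lift, and measure the remaining spares again.

```bash
python3 -m jog '[{"travel":[0,0,-1],"delta_rot":[0,0,0],"jaw":0.5},{"travel":[0,0,-1],"delta_rot":[0,0,0],"jaw":0.5},{"travel":[0,0,-1],"delta_rot":[0,0,0],"jaw":0.5},{"travel":[0,0,-1],"delta_rot":[0,0,0],"jaw":0.5},{"travel":[0,0,-25],"delta_rot":[0,0,0],"jaw":0.5},{"travel":[0,0,-60],"delta_rot":[0,0,0],"jaw":0.4},{"travel":[0,0,-60],"delta_rot":[0,0,0],"jaw":0.4},{"travel":[0,0,-60],"delta_rot":[0,0,0],"jaw":0.4}]'
cat > m2.py <<'E'
from fit import *
a=cap("top"); b=cap("scene")
for n,P in dict(A=(666,4,-.43),B=(599,-75.5,-.24),D=(482.8,-73,.26),E=(436,13,.1)).items():
    print(n,[np.round(fit(cs,REL,P),2).tolist() for cs in([a],[b])])
E
python3 m2.py; python3 plan.py "436 13 76 5.5" "482.8 -73 80 15" "599 -75.5 80 -13.5"
```

```text
clock: 15.6
position: [552.8, 163.7, 76.1]
orientation: [-180.0, -0.1, 3.8]
wrist_force: [0.2, -0.4, -0.1]
finger_gap: 0.597
A [[665.89, 3.67, -0.43, 18.28], [667.52, 4.61, -0.38, 15.62]]
B [[598.54, -75.85, -0.25, 9.33], [601.1, -74.78, -0.27, 23.73]]
D [[482.73, -73.09, 0.26, 7.27], [484.37, -72.24, 0.26, 94.94]]
E [[436.43, 12.91, 0.06, 19.13], [435.01, 13.58, 0.13, 290.82]]
true tip [551.8 163.4 105.8] [1.7998e+02 6.0000e-02 3.7800e+00] gap 50.8 F [-0.4  0.4  0.2] t 15.7 q [ 16.  24.  -4.  62.  -0. 103.]
436 13 76 5.5 -> travel [-125.4, 142.4, 30.0] delta_rot [0.0, 0.001, -0.03] rows 3.8
482.8 -73 80 15 -> travel [38.3, 90.1, -4.0] delta_rot [0.0, 0.0, -0.166] rows 2.0
599 -75.5 80 -13.5 -> travel [111.6, 32.5, 0.0] delta_rot [0.0, 0.0, 0.498] rows 3.3
```

```bash
python3 -m jog '[{"travel":[-125,142.5,0],"delta_rot":[0,0,-0.01],"jaw":0.4},{"travel":[-125,142.5,0],"delta_rot":[0,0,-0.01],"jaw":0.4},{"travel":[-125,142.5,0],"delta_rot":[0,0,-0.01],"jaw":0.4},{"travel":[-125,142.5,0],"delta_rot":[0,0,-0.01],"jaw":0.4},{"travel":[-125,142.5,30],"delta_rot":[0,0,-0.01],"jaw":0.4},{"travel":[-125,142.5,30],"delta_rot":[0,0,-0.01],"jaw":0.4},{"travel":[-125,142.5,30],"delta_rot":[0,0,-0.01],"jaw":0.4},{"travel":[-125,142.5,30],"delta_rot":[0,0,-0.01],"jaw":0.4}]'; python3 plan.py "436 13.2 10.5 4.5"
```

```text
clock: 16.5
position: [437.6, 13.6, 46.1]
orientation: [-180.0, -0.0, 4.4]
wrist_force: [0.1, 0.2, 0.8]
finger_gap: 0.598
true tip [437.6  13.6  77.2] [-1.8e+02 -1.0e-02  4.4e+00] gap 50.9 F [0.1 0.2 0.8] t 16.5 q [  2.  10. -28.  52.   0.  87.]
436 13.2 10.5 4.5 -> travel [-1.6, 0.3, 66.7] delta_rot [-0.0, -0.0, -0.002] rows 1.3
```

```bash
python3 -m jog '[{"travel":[-1,0.5,30],"delta_rot":[0,0,0],"jaw":0.4},{"travel":[-1,0.5,50],"delta_rot":[0,0,0],"jaw":0.4},{"travel":[-1,0.5,66],"delta_rot":[0,0,0],"jaw":0.4},{"travel":[-1,0.5,66],"delta_rot":[0,0,0],"jaw":0.4},{"travel":[-1,0.5,66],"delta_rot":[0,0,0],"jaw":0.4}]' && python3 -m jog '[{"travel":[0,0,0],"delta_rot":[0,0,0],"jaw":1},{"travel":[0,0,0],"delta_rot":[0,0,0],"jaw":1},{"travel":[0,0,0],"delta_rot":[0,0,0],"jaw":1},{"travel":[0,0,0],"delta_rot":[0,0,0],"jaw":1},{"travel":[0,0,0],"delta_rot":[0,0,0],"jaw":1}]' && python3 -m jog '[{"travel":[0,0,-20],"delta_rot":[0,0,0],"jaw":1},{"travel":[0,0,-60],"delta_rot":[0,0,0],"jaw":1},{"travel":[0,0,-100],"delta_rot":[0,0,0],"jaw":1},{"travel":[0,0,-100],"delta_rot":[0,0,0],"jaw":1},{"travel":[0,0,-100],"delta_rot":[0,0,0],"jaw":1}]'
python3 plan.py "549.8 203.4 110 3.8" "549.8 203.4 65 3.8"
```

```text
clock: 17.0
position: [436.5, 12.9, -19.7]
orientation: [180.0, -0.0, 4.4]
wrist_force: [0.7, -1.0, 0.4]
finger_gap: 0.598
clock: 17.5
position: [437.0, 12.6, -19.2]
orientation: [-180.0, -0.1, 4.4]
wrist_force: [-1.9, -0.1, 9.7]
finger_gap: 0.318
clock: 18.0
position: [437.0, 12.6, 80.8]
orientation: [180.0, -0.2, 4.4]
wrist_force: [-0.2, -0.7, -1.3]
finger_gap: 0.317
true tip [436.9  12.6 111.9] [ 1.7999e+02 -1.6000e-01  4.3600e+00] gap 27.0 F [-0.2 -0.7 -1.3] t 18.0 q [  2.   8. -25.  57.  -0.  87.]
549.8 203.4 110 3.8 -> travel [127.0, -181.7, 2.2] delta_rot [0.0, -0.003, 0.01] rows 4.4
549.8 203.4 65 3.8 -> travel [0.0, -0.0, 45.0] delta_rot [0.0, 0.0, -0.0] rows 0.9
```

```bash
python3 -m jog '[{"travel":[127,-181.5,2],"delta_rot":[0,0,0.01],"jaw":1},{"travel":[127,-181.5,2],"delta_rot":[0,0,0.01],"jaw":1},{"travel":[127,-181.5,2],"delta_rot":[0,0,0.01],"jaw":1},{"travel":[127,-181.5,2],"delta_rot":[0,0,0.01],"jaw":1},{"travel":[127,-181.5,2],"delta_rot":[0,0,0.01],"jaw":1},{"travel":[127,-181.5,2],"delta_rot":[0,0,0.01],"jaw":1},{"travel":[127,-181.5,40],"delta_rot":[0,0,0.01],"jaw":1},{"travel":[127,-181.5,40],"delta_rot":[0,0,0.01],"jaw":1}]' >/dev/null; python3 -m jog '[{"travel":[0,0,0],"delta_rot":[0,0,0],"jaw":1},{"travel":[0,0,0],"delta_rot":[0,0,0],"jaw":1},{"travel":[0,0,0],"delta_rot":[0,0,0],"jaw":1}]' >/dev/null; python3 plan.py "549.8 203.4 49 3.8"
```

```text
true tip [549.4 203.1  72.1] [-1.7997e+02 -1.0000e-01  3.7600e+00] gap 26.7 F [ 0.  -0.7  0. ] t 19.1 q [ 20.  26.  -5.  58.  -0. 107.]
549.8 203.4 49 3.8 -> travel [0.3, -0.3, 23.1] delta_rot [-0.0, -0.002, -0.001] rows 0.5
```

```bash
python3 -m jog '[{"travel":[0.3,-0.3,8],"delta_rot":[0,0,0],"jaw":1},{"travel":[0.3,-0.3,13],"delta_rot":[0,0,0],"jaw":1},{"travel":[0.3,-0.3,15],"delta_rot":[0,0,0],"jaw":1},{"travel":[0.3,-0.3,17],"delta_rot":[0,0,0],"jaw":1},{"travel":[0.3,-0.3,18],"delta_rot":[0,0,0],"jaw":1},{"travel":[0.3,-0.3,18],"delta_rot":[0,0,0],"jaw":1}]'; python3 -m jog '[{"travel":[0,0,1],"delta_rot":[0,0,0],"jaw":1},{"travel":[0,0,2],"delta_rot":[0,0,0],"jaw":1},{"travel":[0,0,3],"delta_rot":[0,0,0],"jaw":1},{"travel":[0,0,3],"delta_rot":[0,0,0],"jaw":1}]'; python3 -m jog '[{"travel":[0,0,1],"delta_rot":[0,0,0],"jaw":1},{"travel":[0,0,2],"delta_rot":[0,0,0],"jaw":1},{"travel":[0,0,2.5],"delta_rot":[0,0,0],"jaw":1},{"travel":[0,0,2.5],"delta_rot":[0,0,0],"jaw":1}]'
```

```text
clock: 19.7
position: [549.0, 203.4, 21.5]
orientation: [180.0, 0.0, 3.8]
wrist_force: [-0.4, -0.3, -0.3]
finger_gap: 0.316
clock: 20.1
position: [549.0, 203.4, 18.5]
orientation: [180.0, 0.0, 3.8]
wrist_force: [-0.4, -0.0, -0.2]
finger_gap: 0.317
clock: 20.5
position: [549.3, 203.5, 17.7]
orientation: [-180.0, -0.1, 3.8]
wrist_force: [-10.6, -2.8, 27.0]
finger_gap: 0.313
```

Home at a reported z of 17.7, against 17.8 expected. Next is D at (482.8,-73).

```bash
python3 -m jog '[{"travel":[0,0,-2],"delta_rot":[0,0,0],"jaw":0.5},{"travel":[0,0,-2],"delta_rot":[0,0,0],"jaw":0.5},{"travel":[0,0,-2],"delta_rot":[0,0,0],"jaw":0.5},{"travel":[0,0,-2],"delta_rot":[0,0,0],"jaw":0.5},{"travel":[0,0,-25],"delta_rot":[0,0,0],"jaw":0.5},{"travel":[0,0,-62],"delta_rot":[0,0,0],"jaw":0.4},{"travel":[0,0,-62],"delta_rot":[0,0,0],"jaw":0.4},{"travel":[0,0,-62],"delta_rot":[0,0,0],"jaw":0.4}]' >/dev/null
python3 m2.py; python3 plan.py "515 70 106 10" "482.8 -73 76 15"
```

```text
A [[665.91, 3.62, -0.43, 18.33], [667.5, 4.6, -0.37, 15.73]]
B [[598.69, -75.81, -0.23, 8.92], [601.1, -74.78, -0.27, 24.43]]
D [[482.62, -73.21, 0.25, 7.43], [484.33, -72.23, 0.26, 99.14]]
E [[434.1, -20.22, 1.85, 129.7], [359.39, 35.63, -0.71, 364.61]]
true tip [548.6 203.3 108.2] [1.7998e+02 7.0000e-02 3.7800e+00] gap 50.9 F [ 0.2  0.2 -0.6] t 21.4 q [ 20.  25.  -2.  63.   0. 107.]
515 70 106 10 -> travel [-42.3, 130.7, 2.3] delta_rot [0.0, 0.001, -0.109] rows 2.7
482.8 -73 76 15 -> travel [-56.6, 135.2, 30.1] delta_rot [0.0, 0.0, -0.087] rows 3.0
```

```bash
python3 -m jog '[{"travel":[-42.5,130.5,2],"delta_rot":[0,0,-0.109],"jaw":0.4},{"travel":[-42.5,130.5,2],"delta_rot":[0,0,-0.109],"jaw":0.4},{"travel":[-42.5,130.5,2],"delta_rot":[0,0,-0.109],"jaw":0.4},{"travel":[-42.5,130.5,2],"delta_rot":[0,0,-0.109],"jaw":0.4}]'>/dev/null; python3 -m jog '[{"travel":[-56.5,135,0],"delta_rot":[0,0,-0.087],"jaw":0.4},{"travel":[-56.5,135,0],"delta_rot":[0,0,-0.087],"jaw":0.4},{"travel":[-56.5,135,15],"delta_rot":[0,0,-0.087],"jaw":0.4},{"travel":[-56.5,135,30],"delta_rot":[0,0,-0.087],"jaw":0.4},{"travel":[-56.5,135,30],"delta_rot":[0,0,-0.087],"jaw":0.4},{"travel":[-56.5,135,30],"delta_rot":[0,0,-0.087],"jaw":0.4}]'>/dev/null;  python3 plan.py "482.8 -73.2 11 15"
```

```text
true tip [483.  -71.7  76.9] [-1.7996e+02  6.0000e-02  1.5040e+01] gap 50.8 F [-0.5  1.2  1. ] t 22.4 q [ -8.  16. -20.  54.   0.  67.]
482.8 -73.2 11 15 -> travel [-0.5, 1.5, 65.9] delta_rot [-0.001, 0.001, 0.001] rows 1.3
```

```bash
python3 -m jog '[{"travel":[-0.5,1,30],"delta_rot":[0,0,0],"jaw":0.4},{"travel":[-0.5,1,50],"delta_rot":[0,0,0],"jaw":0.4},{"travel":[-0.5,1,66],"delta_rot":[0,0,0],"jaw":0.4},{"travel":[-0.5,1,66],"delta_rot":[0,0,0],"jaw":0.4},{"travel":[-0.5,1,66],"delta_rot":[0,0,0],"jaw":0.4}]' && python3 -m jog '[{"travel":[0,0,0],"delta_rot":[0,0,0],"jaw":1},{"travel":[0,0,0],"delta_rot":[0,0,0],"jaw":1},{"travel":[0,0,0],"delta_rot":[0,0,0],"jaw":1},{"travel":[0,0,0],"delta_rot":[0,0,0],"jaw":1},{"travel":[0,0,0],"delta_rot":[0,0,0],"jaw":1}]' && python3 -m jog '[{"travel":[0,0,-20],"delta_rot":[0,0,0],"jaw":1},{"travel":[0,0,-60],"delta_rot":[0,0,0],"jaw":1},{"travel":[0,0,-100],"delta_rot":[0,0,0],"jaw":1},{"travel":[0,0,-100],"delta_rot":[0,0,0],"jaw":1},{"travel":[0,0,-100],"delta_rot":[0,0,0],"jaw":1}]'
python3 plan.py "515 85 110 9" "547 243.3 110 3.8"
```

```text
clock: 22.9
position: [483.5, -72.7, -19.2]
orientation: [180.0, -0.0, 15.1]
wrist_force: [-0.8, 0.2, 0.4]
finger_gap: 0.603
clock: 23.4
position: [483.9, -73.3, -18.6]
orientation: [180.0, -0.1, 15.0]
wrist_force: [-1.8, 1.8, 8.8]
finger_gap: 0.314
clock: 23.9
position: [483.9, -73.5, 81.4]
orientation: [179.9, -0.1, 15.0]
wrist_force: [-0.4, 0.4, -0.9]
finger_gap: 0.317
true tip [483.8 -73.5 112.5] [ 1.7994e+02 -1.4000e-01  1.5010e+01] gap 26.9 F [-0.4  0.4 -0.9] t 23.9 q [ -9.  14. -17.  59.   0.  66.]
515 85 110 9 -> travel [71.1, -145.1, 2.5] delta_rot [0.001, -0.003, 0.105] rows 3.2
547 243.3 110 3.8 -> travel [56.4, -151.3, -0.0] delta_rot [-0.0, 0.0, 0.091] rows 3.2
```

```bash
python3 -m jog '[{"travel":[71,-145,2.5],"delta_rot":[0,0,0.105],"jaw":1},{"travel":[71,-145,2.5],"delta_rot":[0,0,0.105],"jaw":1},{"travel":[71,-145,2.5],"delta_rot":[0,0,0.105],"jaw":1},{"travel":[71,-145,2.5],"delta_rot":[0,0,0.105],"jaw":1},{"travel":[71,-145,2.5],"delta_rot":[0,0,0.105],"jaw":1}]' >/dev/null; python3 -m jog '[{"travel":[56.5,-151.5,0],"delta_rot":[0,0,0.091],"jaw":1},{"travel":[56.5,-151.5,0],"delta_rot":[0,0,0.091],"jaw":1},{"travel":[56.5,-151.5,0],"delta_rot":[0,0,0.091],"jaw":1},{"travel":[56.5,-151.5,0],"delta_rot":[0,0,0.091],"jaw":1},{"travel":[56.5,-151.5,20],"delta_rot":[0,0,0.091],"jaw":1},{"travel":[56.5,-151.5,38],"delta_rot":[0,0,0.091],"jaw":1},{"travel":[56.5,-151.5,38],"delta_rot":[0,0,0.091],"jaw":1},{"travel":[56.5,-151.5,38],"delta_rot":[0,0,0.091],"jaw":1}]' >/dev/null; python3 -m jog '[{"travel":[0,0,0],"delta_rot":[0,0,0],"jaw":1},{"travel":[0,0,0],"delta_rot":[0,0,0],"jaw":1},{"travel":[0,0,0],"delta_rot":[0,0,0],"jaw":1}]' >/dev/null; python3 plan.py "547 243.3 49.4 3.8"
```

```text
true tip [546.5 243.4  71.4] [-1.7998e+02 -5.0000e-02  3.7700e+00] gap 26.9 F [ 0.4 -0.3 -0.6] t 25.5 q [ 24.  28.  -3.  59.  -0. 110.]
547 243.3 49.4 3.8 -> travel [0.5, 0.2, 22.0] delta_rot [-0.0, -0.001, -0.001] rows 0.4
```

```bash
python3 -m jog '[{"travel":[0.5,0.2,8],"delta_rot":[0,0,0],"jaw":1},{"travel":[0.5,0.2,13],"delta_rot":[0,0,0],"jaw":1},{"travel":[0.5,0.2,15],"delta_rot":[0,0,0],"jaw":1},{"travel":[0.5,0.2,17],"delta_rot":[0,0,0],"jaw":1},{"travel":[0.5,0.2,17],"delta_rot":[0,0,0],"jaw":1}]'; python3 -m jog '[{"travel":[0,0,1],"delta_rot":[0,0,0],"jaw":1},{"travel":[0,0,2],"delta_rot":[0,0,0],"jaw":1},{"travel":[0,0,3],"delta_rot":[0,0,0],"jaw":1},{"travel":[0,0,3],"delta_rot":[0,0,0],"jaw":1}]'; python3 -m jog '[{"travel":[0,0,1],"delta_rot":[0,0,0],"jaw":1},{"travel":[0,0,2],"delta_rot":[0,0,0],"jaw":1},{"travel":[0,0,2.5],"delta_rot":[0,0,0],"jaw":1},{"travel":[0,0,2.5],"delta_rot":[0,0,0],"jaw":1}]'
```

```text
clock: 26.0
position: [546.4, 243.3, 22.2]
orientation: [180.0, 0.0, 3.8]
wrist_force: [0.1, -0.6, 0.2]
finger_gap: 0.312
clock: 26.4
position: [546.6, 243.3, 19.5]
orientation: [180.0, 0.0, 3.8]
wrist_force: [-0.2, -0.5, 0.0]
finger_gap: 0.312
clock: 26.8
position: [546.8, 243.4, 18.3]
orientation: [-180.0, -0.1, 3.8]
wrist_force: [-7.1, -3.0, 19.5]
finger_gap: 0.313
```

```bash
python3 -m jog '[{"travel":[0,0,-2],"delta_rot":[0,0,0],"jaw":0.5},{"travel":[0,0,-2],"delta_rot":[0,0,0],"jaw":0.5},{"travel":[0,0,-2],"delta_rot":[0,0,0],"jaw":0.5},{"travel":[0,0,-2],"delta_rot":[0,0,0],"jaw":0.5},{"travel":[0,0,-25],"delta_rot":[0,0,0],"jaw":0.5},{"travel":[0,0,-62],"delta_rot":[0,0,0],"jaw":0.4},{"travel":[0,0,-62],"delta_rot":[0,0,0],"jaw":0.4},{"travel":[0,0,-62],"delta_rot":[0,0,0],"jaw":0.4}]' >/dev/null
python3 m2.py|head -2; python3 plan.py "575 80 108 -6" "598.9 -75.6 76 -14"
```

```text
A [[665.93, 3.59, -0.43, 18.0], [667.48, 4.59, -0.37, 15.87]]
B [[598.71, -75.82, -0.24, 8.85], [601.13, -74.75, -0.27, 11.34]]
true tip [546.1 243.1 109.2] [1.7998e+02 7.0000e-02 3.7800e+00] gap 51.0 F [-0.9  0.2 -0.2] t 27.7 q [ 24.  26.   0.  64.   0. 110.]
575 80 108 -6 -> travel [18.1, 164.6, 1.3] delta_rot [0.001, 0.001, 0.171] rows 3.3
598.9 -75.6 76 -14 -> travel [40.1, 152.3, 31.9] delta_rot [-0.0, 0.0, 0.139] rows 3.2
```

```bash
python3 -m jog '[{"travel":[18,164.5,1],"delta_rot":[0,0,0.171],"jaw":0.4},{"travel":[18,164.5,1],"delta_rot":[0,0,0.171],"jaw":0.4},{"travel":[18,164.5,1],"delta_rot":[0,0,0.171],"jaw":0.4},{"travel":[18,164.5,1],"delta_rot":[0,0,0.171],"jaw":0.4},{"travel":[18,164.5,1],"delta_rot":[0,0,0.171],"jaw":0.4}]'>/dev/null; python3 -m jog '[{"travel":[40,152.5,0],"delta_rot":[0,0,0.139],"jaw":0.4},{"travel":[40,152.5,0],"delta_rot":[0,0,0.139],"jaw":0.4},{"travel":[40,152.5,15],"delta_rot":[0,0,0.139],"jaw":0.4},{"travel":[40,152.5,32],"delta_rot":[0,0,0.139],"jaw":0.4},{"travel":[40,152.5,32],"delta_rot":[0,0,0.139],"jaw":0.4},{"travel":[40,152.5,32],"delta_rot":[0,0,0.139],"jaw":0.4}]'>/dev/null;  python3 plan.py "598.9 -75.6 11 -14"
```

```text
true tip [598.7 -74.1  76.8] [-1.7999e+02  9.0000e-02 -1.3930e+01] gap 51.3 F [0.  0.  0.8] t 28.8 q [-7. 28. -2. 60.  0. 97.]
598.9 -75.6 11 -14 -> travel [0.7, 1.5, 65.8] delta_rot [-0.0, 0.002, 0.001] rows 1.3
```

```bash
python3 -m jog '[{"travel":[0.5,1,30],"delta_rot":[0,0,0],"jaw":0.4},{"travel":[0.5,1,50],"delta_rot":[0,0,0],"jaw":0.4},{"travel":[0.5,1,66],"delta_rot":[0,0,0],"jaw":0.4},{"travel":[0.5,1,66],"delta_rot":[0,0,0],"jaw":0.4},{"travel":[0.5,1,66],"delta_rot":[0,0,0],"jaw":0.4}]' && python3 -m jog '[{"travel":[0,0,0],"delta_rot":[0,0,0],"jaw":1},{"travel":[0,0,0],"delta_rot":[0,0,0],"jaw":1},{"travel":[0,0,0],"delta_rot":[0,0,0],"jaw":1},{"travel":[0,0,0],"delta_rot":[0,0,0],"jaw":1},{"travel":[0,0,0],"delta_rot":[0,0,0],"jaw":1}]' && python3 -m jog '[{"travel":[0,0,-20],"delta_rot":[0,0,0],"jaw":1},{"travel":[0,0,-60],"delta_rot":[0,0,0],"jaw":1},{"travel":[0,0,-100],"delta_rot":[0,0,0],"jaw":1},{"travel":[0,0,-100],"delta_rot":[0,0,0],"jaw":1},{"travel":[0,0,-100],"delta_rot":[0,0,0],"jaw":1}]'
python3 plan.py "575 100 112 -5" "544.3 283.2 112 3.8"
```

```text
clock: 29.3
position: [599.9, -75.3, -18.8]
orientation: [-180.0, -0.0, -13.9]
wrist_force: [0.2, -0.1, 0.4]
finger_gap: 0.597
clock: 29.8
position: [600.5, -76.3, -18.3]
orientation: [-179.9, -0.1, -14.0]
wrist_force: [-2.0, 2.9, 8.3]
finger_gap: 0.316
clock: 30.3
position: [600.4, -76.7, 81.6]
orientation: [-180.0, -0.2, -14.0]
wrist_force: [-0.7, -0.0, -0.9]
finger_gap: 0.315
true tip [600.3 -76.6 112.7] [-1.7998e+02 -1.6000e-01 -1.3980e+01] gap 26.8 F [-0.7 -0.  -0.9] t 30.3 q [-7. 27.  2. 64.  0. 97.]
575 100 112 -5 -> travel [-67.3, -165.3, 0.5] delta_rot [-0.0, -0.003, -0.157] rows 3.6
544.3 283.2 112 3.8 -> travel [-46.6, -179.8, 0.1] delta_rot [-0.0, 0.0, -0.153] rows 3.7
```

```bash
python3 -m jog '[{"travel":[-67.5,-165.5,0],"delta_rot":[0,0,-0.157],"jaw":1},{"travel":[-67.5,-165.5,0],"delta_rot":[0,0,-0.157],"jaw":1},{"travel":[-67.5,-165.5,0],"delta_rot":[0,0,-0.157],"jaw":1},{"travel":[-67.5,-165.5,0],"delta_rot":[0,0,-0.157],"jaw":1},{"travel":[-67.5,-165.5,0],"delta_rot":[0,0,-0.157],"jaw":1}]' >/dev/null; python3 -m jog '[{"travel":[-46.5,-180,0],"delta_rot":[0,0,-0.153],"jaw":1},{"travel":[-46.5,-180,0],"delta_rot":[0,0,-0.153],"jaw":1},{"travel":[-46.5,-180,0],"delta_rot":[0,0,-0.153],"jaw":1},{"travel":[-46.5,-180,0],"delta_rot":[0,0,-0.153],"jaw":1},{"travel":[-46.5,-180,20],"delta_rot":[0,0,-0.153],"jaw":1},{"travel":[-46.5,-180,38],"delta_rot":[0,0,-0.153],"jaw":1},{"travel":[-46.5,-180,38],"delta_rot":[0,0,-0.153],"jaw":1},{"travel":[-46.5,-180,38],"delta_rot":[0,0,-0.153],"jaw":1}]' >/dev/null; python3 -m jog '[{"travel":[0,0,0],"delta_rot":[0,0,0],"jaw":1},{"travel":[0,0,0],"delta_rot":[0,0,0],"jaw":1},{"travel":[0,0,0],"delta_rot":[0,0,0],"jaw":1}]' >/dev/null; python3 plan.py "544.3 282.8 49.4 3.8"
```

```text
true tip [543.7 283.6  73.9] [-1.7998e+02 -5.0000e-02  3.7600e+00] gap 26.8 F [ 0.3 -0.2 -0.2] t 31.9 q [ 28.  29.  -0.  60.   0. 114.]
544.3 282.8 49.4 3.8 -> travel [0.5, 0.9, 24.5] delta_rot [-0.0, -0.001, -0.001] rows 0.5
```

```bash
python3 -m jog '[{"travel":[0.5,0.8,8],"delta_rot":[0,0,0],"jaw":1},{"travel":[0.5,0.8,13],"delta_rot":[0,0,0],"jaw":1},{"travel":[0.5,0.8,17],"delta_rot":[0,0,0],"jaw":1},{"travel":[0.5,0.8,19],"delta_rot":[0,0,0],"jaw":1},{"travel":[0.5,0.8,19],"delta_rot":[0,0,0],"jaw":1}]'; python3 -m jog '[{"travel":[0,0,1],"delta_rot":[0,0,0],"jaw":1},{"travel":[0,0,2],"delta_rot":[0,0,0],"jaw":1},{"travel":[0,0,3],"delta_rot":[0,0,0],"jaw":1},{"travel":[0,0,3],"delta_rot":[0,0,0],"jaw":1}]'; python3 -m jog '[{"travel":[0,0,1],"delta_rot":[0,0,0],"jaw":1},{"travel":[0,0,2],"delta_rot":[0,0,0],"jaw":1},{"travel":[0,0,2.8],"delta_rot":[0,0,0],"jaw":1},{"travel":[0,0,2.8],"delta_rot":[0,0,0],"jaw":1}]'
```

```text
clock: 32.4
position: [543.6, 282.8, 22.7]
orientation: [180.0, 0.0, 3.8]
wrist_force: [-0.1, 0.1, -0.3]
finger_gap: 0.317
clock: 32.8
position: [543.7, 282.9, 20.0]
orientation: [180.0, 0.0, 3.8]
wrist_force: [0.2, 0.3, -0.6]
finger_gap: 0.317
clock: 33.2
position: [544.0, 283.0, 18.6]
orientation: [-180.0, -0.1, 3.8]
wrist_force: [-7.1, -3.2, 18.2]
finger_gap: 0.312
```

All four are home. Release, then push the clip outward.

```bash
python3 -m jog '[{"travel":[0,0,-2],"delta_rot":[0,0,0],"jaw":0.5},{"travel":[0,0,-2],"delta_rot":[0,0,0],"jaw":0.5},{"travel":[0,0,-2],"delta_rot":[0,0,0],"jaw":0.5},{"travel":[0,0,-2],"delta_rot":[0,0,0],"jaw":0.5},{"travel":[0,0,-25],"delta_rot":[0,0,0],"jaw":0.5},{"travel":[0,0,-62],"delta_rot":[0,0,0],"jaw":1},{"travel":[0,0,-62],"delta_rot":[0,0,0],"jaw":1},{"travel":[0,0,-62],"delta_rot":[0,0,0],"jaw":1}]' >/dev/null
python3 plan.py "582 245.7 110 3.8" "582 245.7 82 3.8" "632.8 249 82 3.8"
```

```text
true tip [544.3 283.1 110.9] [-1.7997e+02 -8.0000e-02  3.7800e+00] gap 0.5 F [-0.1  0.3 -1. ] t 34.0 q [ 27.  28.   3.  65.   0. 114.]
582 245.7 110 3.8 -> travel [35.1, 39.9, 0.9] delta_rot [-0.001, -0.001, -0.0] rows 1.1
582 245.7 82 3.8 -> travel [0.0, -0.1, 28.0] delta_rot [0.0, -0.0, -0.0] rows 0.6
632.8 249 82 3.8 -> travel [50.9, 0.1, 0.0] delta_rot [0.0, -0.0, -0.0] rows 1.0
```

```bash
python3 -m jog '[{"travel":[35,40,1],"delta_rot":[0,0,0],"jaw":1},{"travel":[35,40,1],"delta_rot":[0,0,0],"jaw":1},{"travel":[35,40,1],"delta_rot":[0,0,0],"jaw":1},{"travel":[35,40,28],"delta_rot":[0,0,0],"jaw":1},{"travel":[35,40,28],"delta_rot":[0,0,0],"jaw":1}]' && python3 -m jog '[{"travel":[8,0,0],"delta_rot":[0,0,0],"jaw":1},{"travel":[16,0,0],"delta_rot":[0,0,0],"jaw":1},{"travel":[24,0,0],"delta_rot":[0,0,0],"jaw":1},{"travel":[32,0,0],"delta_rot":[0,0,0],"jaw":1},{"travel":[40,0,0],"delta_rot":[0,0,0],"jaw":1},{"travel":[46,0,0],"delta_rot":[0,0,0],"jaw":1},{"travel":[51,0,0],"delta_rot":[0,0,0],"jaw":1},{"travel":[51,0,0],"delta_rot":[0,0,0],"jaw":1}]' && python3 -m jog '[{"travel":[-20,0,-10],"delta_rot":[0,0,0],"jaw":1},{"travel":[-20,0,-40],"delta_rot":[0,0,0],"jaw":1},{"travel":[-20,0,-40],"delta_rot":[0,0,0],"jaw":1}]'; python3 plan.py "547 150 150 3.8 -28.6"
```

```text
clock: 34.5
position: [578.7, 244.9, 47.8]
orientation: [179.9, 0.3, 3.8]
wrist_force: [-0.4, -0.3, -0.6]
finger_gap: -0.003
clock: 35.3
position: [632.9, 248.6, 51.2]
orientation: [180.0, -0.0, 3.8]
wrist_force: [-0.9, 0.4, 0.7]
finger_gap: -0.001
clock: 35.6
position: [613.5, 248.0, 95.2]
orientation: [-179.9, -0.3, 3.8]
wrist_force: [0.7, 0.3, 0.9]
finger_gap: -0.001
true tip [613.3 248.  126.3] [-179.91   -0.26    3.8 ] gap -0.1 F [0.7 0.3 0.9] t 35.6 q [ 22.  33.  14.  70.  -0. 108.]
547 150 150 3.8 -28.6 -> travel [-57.8, 93.4, -27.9] delta_rot [-0.001, 0.495, -0.0] rows 3.3
```

```bash
python3 plan.py "580 130 126 3.8" "560 20 60 3.8 -28.6" "560 20 60 3.8 -28.6"
```

```text
true tip [613.3 248.  126.3] [-179.91   -0.26    3.8 ] gap -0.1 F [0.7 0.3 0.9] t 35.6 q [ 22.  33.  14.  70.  -0. 108.]
580 130 126 3.8 -> travel [-41.2, 115.5, -0.1] delta_rot [-0.001, -0.005, -0.0] rows 2.5
560 20 60 3.8 -28.6 -> travel [-12.3, 108.5, 62.2] delta_rot [-0.0, 0.5, -0.0] rows 3.3
560 20 60 3.8 -28.6 -> travel [-0.0, 0.0, -0.1] delta_rot [-0.0, -0.0, -0.0] rows 0.0
```

```bash
python3 -m jog '[{"travel":[-41,115.5,0],"delta_rot":[0,0,0],"jaw":1},{"travel":[-41,115.5,0],"delta_rot":[0,0,0],"jaw":1},{"travel":[-41,115.5,0],"delta_rot":[0,0,0],"jaw":1},{"travel":[-41,115.5,0],"delta_rot":[0,0,0],"jaw":1}]'>/dev/null; python3 -m jog '[{"travel":[-12.5,108.5,62],"delta_rot":[0,0.5,0],"jaw":1},{"travel":[-12.5,108.5,62],"delta_rot":[0,0.5,0],"jaw":1},{"travel":[-12.5,108.5,62],"delta_rot":[0,0.5,0],"jaw":1},{"travel":[-12.5,108.5,62],"delta_rot":[0,0.5,0],"jaw":1},{"travel":[-12.5,108.5,62],"delta_rot":[0,0.5,0],"jaw":1},{"travel":[-12.5,108.5,62],"delta_rot":[0,0.5,0],"jaw":1},{"travel":[-12.5,108.5,62],"delta_rot":[0,0.5,0],"jaw":1},{"travel":[-12.5,108.5,62],"delta_rot":[0,0.5,0],"jaw":1}]'>/dev/null; python3 plan.py "560 20 60 3.8 -28.6"
python3 - <<'E'
from h import *
from scipy.spatial.transform import Rotation as R
s=robot.state(); b=cap("scene"); p=s["position"]; z=R.from_euler("xyz",s["orientation"],degrees=True).apply([0,0,1])
print("tool-length model",proj(b,[p-31.1*z])[0].round(1),"base model",proj(b,[p+[0,0,31.1]])[0].round(1))
crop(b,290,130,510,270,3.6,"s9.png")
E
```

```text
true tip [559.5  19.8  57.2] [-179.98  -28.63    3.79] gap 0.1 F [0.9 0.5 0.1] t 36.8 q [  1.   6. -47.   9.   1.  88.]
560 20 60 3.8 -28.6 -> travel [1.8, -0.2, -2.2] delta_rot [-0.0, -0.001, -0.0] rows 0.1
tool-length model [339.2 192.3] base model [338.9 195. ]
```

View pics/s9.png

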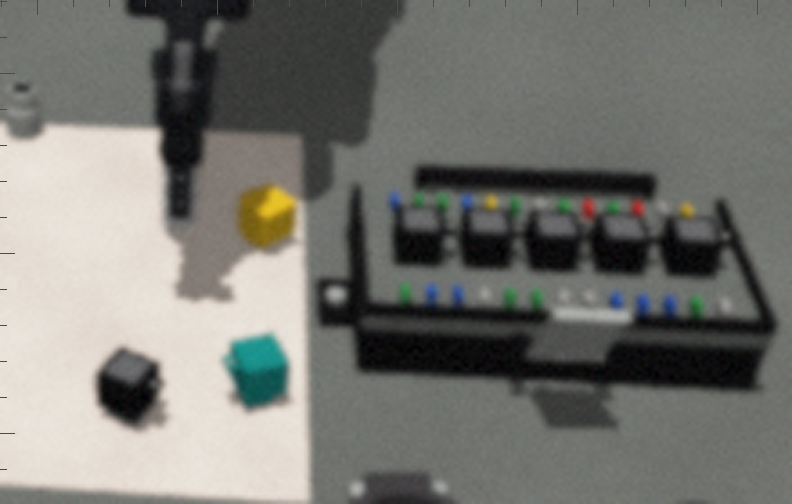

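Five relays are seated with their tabs towards +y, and the clip is leaning out. The tilt picture leaves it open whether the 31 mm offset lies along the tool or the base z. A sideways roll separates the two in image columns.

```bash
python3 -m jog '[{"travel":[14,0,-25],"delta_rot":[0,-0.15,0],"jaw":1},{"travel":[14,0,-25],"delta_rot":[0,-0.3,0],"jaw":1},{"travel":[14,0,-25],"delta_rot":[0,-0.5,0],"jaw":1},{"travel":[14,0,-25],"delta_rot":[0,-0.5,0],"jaw":1},{"travel":[14,0,-25],"delta_rot":[0,-0.5,0],"jaw":1}]'>/dev/null; python3 -m jog '[{"travel":[0,0,0],"delta_rot":[0.5,0,0],"jaw":1},{"travel":[0,0,0],"delta_rot":[0.5,0,0],"jaw":1},{"travel":[0,0,0],"delta_rot":[0.5,0,0],"jaw":1},{"travel":[0,0,0],"delta_rot":[0.5,0,0],"jaw":1},{"travel":[0,0,0],"delta_rot":[0.5,0,0],"jaw":1},{"travel":[0,0,0],"delta_rot":[0.5,0,0],"jaw":1}]'
python3 - <<'E'
from h import *
from scipy.spatial.transform import Rotation as R
s=robot.state(); b=cap("scene"); p=s["position"]; z=R.from_euler("xyz",s["orientation"],degrees=True).apply([0,0,1])
print(z.round(2),"tool-length",proj(b,[p-31.1*z,p-71.1*z]).round(1).tolist(),"base",proj(b,[p+[0,0,31.1],p+[0,0,31.1]-40*z]).round(1).tolist())
u=proj(b,[p-31.1*z])[0].astype(int); g=b["pixels"].mean(2)
for r in range(u[1]-22,u[1]+8,2): print(r,g[r,u[0]-16:u[0]+20].astype(int))
print("col0",u[0]-16)
E
```

```text
clock: 37.95
position: [574.7, 20.4, 58.0]
orientation: [-151.5, 0.0, 3.8]
wrist_force: [0.2, 0.2, 0.1]
finger_gap: 0.001
[-0.03  0.48 -0.88] tool-length [[331.9, 185.9], [322.9, 172.0]] base [[338.9, 184.7], [330.0, 170.7]]
163 [19 12 21 18 22 17 21 18 13 19 25 34 42 55 60 63 59 63 58 63 62 61 59 64
 64 60 62 62 61 58 64 62 64 65 62 58]
165 [36 25 24 16 21 17 17 18 20 18 22 34 44 66 75 82 82 85 85 83 82 79 78 78
 82 82 75 77 76 77 71 74 76 73 71 72]
167 [ 27  20  21  22  23  19  18  24  19  19  18  25  46  79 107 124 128 128
 125 125 126 124 125 126 125 124 125 121 123 120 121 118 119 120 114 114]
169 [ 20  24  20  19  22  17  22  22  19  21  21  28  50  84 113 130 131 131
 134 133 131 131 135 132 134 135 133 133 129 131 132 132 134 130 129 129]
171 [ 17  17  20  19  21  23  17  22  25  18  22  30  44  75 102 118 128 133
 129 132 130 132 135 130 132 130 131 128 129 133 132 130 130 133 130 131]
173 [ 19  10  20  17  20  20  23  17  22  24  27  33  47  69  82 102 115 128
 127 131 131 129 130 133 132 129 132 130 129 131 129 132 129 130 131 130]
175 [ 15  17  20  25  21  15  18  17  21 
[... 626 characters left out ...]
1  26  43  65
  88  98 101 112 120 128 128 130 129 130 130 129 126 130 136 158 186 212]
185 [132 132 128 130 129 130 128 127 121 103  69  43  26  18  23  22  28  48
  74 101 116 122 127 130 132 132 130 131 131 130 136 156 187 209 225 230]
187 [132 133 131 131 133 134 128 129 130 124 113  88  62  50  58  68  79  92
 105 115 123 128 130 129 134 130 129 131 141 162 190 217 226 229 231 231]
189 [133 132 133 132 135 132 132 131 131 129 130 125 116 111 114 118 121 125
 129 127 130 131 128 131 134 132 141 155 187 214 228 233 231 231 231 231]
191 [131 131 133 130 135 132 133 131 130 131 130 130 131 131 130 127 130 130
 127 126 128 129 131 136 148 169 193 214 228 231 232 233 231 232 231 231]
col0 315
```

Tool-length confirmed: the tip is seen at about (330,186), where that model predicts (332,186) and the base model (339,185). Now the cover.

```bash
cat > m3.py <<'E'
from fit import *
a=cap("top"); b=cap("scene")
print("levels",a["pixels"][250:256,390:400].mean().round(),a["pixels"][285:290,420:430].mean().round(),b["pixels"][180:184,190:196].mean().round(),b["pixels"][200:206,175:180].mean().round())
for c in ([a],[b],[a,b]): print(np.round(fit(c,COV,(496,-291,-.25),thr=(95,115)),3))
def rib(c):  # rib: brightness profile is left to the eye
    pass
E
python3 m3.py
python3 - <<'E'
from h import *
a=cap("top");b=cap("scene")
x=cv2.resize(a["pixels"][205:295,360:480],None,fx=4.5,fy=4.5,interpolation=cv2.INTER_CUBIC);y=cv2.resize(b["pixels"][140:215,155:285],(540,312),interpolation=cv2.INTER_CUBIC)
cv2.imwrite("pics/c10.png",cv2.resize(np.vstack([x,y]),None,fx=.82,fy=.82))
E
python3 plan.py "500 -40 140 3.8"
```

```text
levels 91.0 90.0 60.0 120.0
[ 4.91460e+02 -3.06537e+02 -1.53000e+00  3.83046e+03]
[ 4.92386e+02 -2.89531e+02 -2.76000e-01  3.51337e+02]
[ 4.922360e+02 -2.868780e+02 -2.920000e-01  4.711191e+03]
true tip [575.2   6.3  85.9] [-1.5141e+02 -6.0000e-02  3.8700e+00] gap -0.1 F [ 0.6  0.5 -0.4] t 38.2 q [-14.  32.  -0.  67.  27.  70.]
500 -40 140 3.8 -> travel [-78.1, 25.1, -71.1] delta_rot [-0.499, -0.001, 0.002] rows 3.3
```

View pics/c10.png

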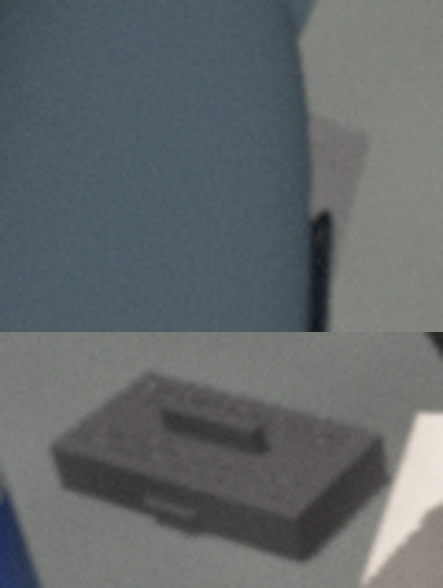

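Run:
```python
from fit import *
a=cap("top"); b=cap("scene"); a0=dict(a,pixels=cv2.imread("pics/top0.png")); b0=dict(b,pixels=cv2.imread("pics/scene0.png"))
for c,n,pts in((a0,"top0",[(395,235),(445,262),(385,285),(440,215)]),(b,"scene",[(195,175),(240,185),(225,207),(150,160)])):
    print(n,[c["pixels"][y-3:y+4,x-3:x+4].mean((0,1)).round().tolist() for x,y in pts])
for c in ([a0],[b0],[b],[a0,b0]):
    for t in ((90,116),(80,112)): print(t,np.round(fit(c,COV,(493,-289,-.27),thr=t),3))
```

```text
top0 [[100.0, 102.0, 104.0], [97.0, 97.0, 99.0], [102.0, 107.0, 104.0], [109.0, 115.0, 112.0]]
scene [[83.0, 82.0, 84.0], [89.0, 88.0, 91.0], [125.0, 129.0, 127.0], [121.0, 125.0, 122.0]]
(90, 116) [ 4.87686e+02 -2.88466e+02 -2.82000e-01  7.34808e+02]
(80, 112) [ 4.876400e+02 -2.878200e+02 -2.830000e-01  1.209285e+03]
(90, 116) [ 4.92176e+02 -2.90170e+02 -2.72000e-01  4.71855e+02]
(80, 112) [ 4.92559e+02 -2.90122e+02 -2.77000e-01  3.17175e+02]
(90, 116) [ 4.92458e+02 -2.89484e+02 -2.77000e-01  3.08412e+02]
(80, 112) [ 4.92791e+02 -2.89432e+02 -2.79000e-01  3.92089e+02]
(90, 116) [ 4.903970e+02 -2.897660e+02 -2.810000e-01  1.246484e+03]
(80, 112) [ 4.903810e+02 -2.894230e+02 -2.790000e-01  1.577937e+03]
```

```bash
python3 plan.py "530 -130 140 -6" "491.3 -290.4 110 -16" "491.3 -290.4 43 -16"
```

```text
true tip [575.    6.   85.7] [-1.5139e+02 -4.0000e-02  3.8400e+00] gap 0.1 F [0.9 0.  0.2] t 38.3 q [-14.  32.  -0.  67.  27.  70.]
530 -130 140 -6 -> travel [-54.1, 105.4, -115.1] delta_rot [-0.498, 0.042, 0.168] rows 3.5
491.3 -290.4 110 -16 -> travel [-21.7, 163.5, 30.0] delta_rot [-0.0, 0.0, 0.175] rows 3.4
491.3 -290.4 43 -16 -> travel [-0.0, 0.0, 67.0] delta_rot [-0.0, 0.0, -0.0] rows 1.3
```

```bash
python3 -m jog '[{"travel":[-54,105.5,-115],"delta_rot":[-0.498,0.042,0.168],"jaw":0.5},{"travel":[-54,105.5,-115],"delta_rot":[-0.498,0.042,0.168],"jaw":0.5},{"travel":[-54,105.5,-115],"delta_rot":[-0.498,0.042,0.168],"jaw":0.5},{"travel":[-54,105.5,-115],"delta_rot":[-0.498,0.042,0.168],"jaw":0.5},{"travel":[-54,105.5,-115],"delta_rot":[-0.498,0.042,0.168],"jaw":0.5},{"travel":[-54,105.5,-115],"delta_rot":[-0.498,0.042,0.168],"jaw":0.5},{"travel":[-54,105.5,-115],"delta_rot":[-0.498,0.042,0.168],"jaw":0.5}]'>/dev/null; python3 -m jog '[{"travel":[-21.5,163.5,10],"delta_rot":[0,0,0.175],"jaw":0.5},{"travel":[-21.5,163.5,10],"delta_rot":[0,0,0.175],"jaw":0.5},{"travel":[-21.5,163.5,10],"delta_rot":[0,0,0.175],"jaw":0.5},{"travel":[-21.5,163.5,30],"delta_rot":[0,0,0.175],"jaw":0.5},{"travel":[-21.5,163.5,30],"delta_rot":[0,0,0.175],"jaw":0.5},{"travel":[-21.5,163.5,30],"delta_rot":[0,0,0.175],"jaw":0.5},{"travel":[-21.5,163.5,30],"delta_rot":[0,0,0.175],"jaw":0.5}]'>/dev/null; python3 plan.py "491.3 -290.4 43 -16"
python3 - <<'E'
from fit import *
b=cap("scene");print(np.round(fit([b],COV,(492.5,-289.7,-.277),thr=(80,112)),3))
E
```

```text
true tip [ 491.8 -290.1  109.6] [-1.7993e+02  6.0000e-02 -1.6000e+01] gap 42.6 F [ 0.1 -0.4  0.3] t 39.7 q [-31.  23.  -4.  62.   0.  75.]
491.3 -290.4 43 -16 -> travel [-0.3, 0.6, 66.6] delta_rot [-0.001, 0.001, 0.0] rows 1.3
[ 4.91265e+02 -2.87136e+02 -2.52000e-01  8.72862e+02]
```

```bash
python3 -m jog '[{"travel":[0,0.5,30],"delta_rot":[0,0,0],"jaw":0.5},{"travel":[0,0.5,50],"delta_rot":[0,0,0],"jaw":0.5},{"travel":[0,0.5,60],"delta_rot":[0,0,0],"jaw":0.5},{"travel":[0,0.5,66],"delta_rot":[0,0,0],"jaw":0.5},{"travel":[0,0.5,66],"delta_rot":[0,0,0],"jaw":0.5}]' && python3 -m jog '[{"travel":[0,0,0],"delta_rot":[0,0,0],"jaw":1},{"travel":[0,0,0],"delta_rot":[0,0,0],"jaw":1},{"travel":[0,0,0],"delta_rot":[0,0,0],"jaw":1},{"travel":[0,0,0],"delta_rot":[0,0,0],"jaw":1},{"travel":[0,0,0],"delta_rot":[0,0,0],"jaw":1},{"travel":[0,0,0],"delta_rot":[0,0,0],"jaw":1}]'; python3 plan.py
```

```text
clock: 40.25
position: [491.3, -291.0, 12.3]
orientation: [-180.0, 0.1, -16.0]
wrist_force: [0.1, -0.4, 0.5]
finger_gap: 0.498
clock: 40.85
position: [491.7, -291.7, 13.3]
orientation: [-180.0, -0.0, -16.1]
wrist_force: [-1.5, 0.4, 6.4]
finger_gap: 0.147
true tip [ 491.7 -291.7   44.4] [-1.7999e+02 -4.0000e-02 -1.6070e+01] gap 12.5 F [-1.5  0.4  6.4] t 40.9 q [-31.  26. -10.  54.   0.  75.]
```

The rib is gripped, with the tip at cover z 44.4. Lift and carry.

```bash
python3 -m jog '[{"travel":[0,0,-5],"delta_rot":[0,0,0],"jaw":1},{"travel":[0,0,-20],"delta_rot":[0,0,0],"jaw":1},{"travel":[0,0,-50],"delta_rot":[0,0,0],"jaw":1},{"travel":[0,0,-80],"delta_rot":[0,0,0],"jaw":1},{"travel":[0,0,-110],"delta_rot":[0,0,0],"jaw":1},{"travel":[0,0,-130],"delta_rot":[0,0,0],"jaw":1},{"travel":[0,0,-130],"delta_rot":[0,0,0],"jaw":1}]'; python3 plan.py "530 -130 175 -10" "560 50 180 0 -12" "560 180 180 3.8 -22" "555.6 242.6 160 3.8 -28.65" "555.6 242.6 138.6 3.8 -28.65"
```

```text
clock: 41.55
position: [492.5, -292.3, 145.4]
orientation: [180.0, -0.2, -16.1]
wrist_force: [0.9, 0.3, -2.3]
finger_gap: 0.149
true tip [ 492.4 -292.3  176.5] [179.96  -0.21 -16.07] gap 12.7 F [ 0.9  0.3 -2.3] t 41.5 q [-31.  21.   3.  71.   0.  75.]
530 -130 175 -10 -> travel [-8.9, -166.4, 1.3] delta_rot [0.001, -0.004, -0.106] rows 3.3
560 50 180 0 -12 -> travel [4.7, -183.6, -5.6] delta_rot [0.018, 0.209, -0.174] rows 3.7
560 180 180 3.8 -22 -> travel [5.4, -130.7, -0.5] delta_rot [0.019, 0.175, -0.063] rows 2.6
555.6 242.6 160 3.8 -28.65 -> travel [-4.2, -62.8, 18.2] delta_rot [0.0, 0.116, -0.0] rows 1.3
555.6 242.6 138.6 3.8 -28.65 -> travel [-10.2, -0.0, 18.8] delta_rot [0.0, -0.0, -0.0] rows 0.4
```

```bash
python3 -m jog '[{"travel":[-1,-18,0],"delta_rot":[0,0,-0.01],"jaw":1},{"travel":[-2,-43,0],"delta_rot":[0,0,-0.025],"jaw":1},{"travel":[-4,-73,0],"delta_rot":[0,0,-0.045],"jaw":1},{"travel":[-5,-103,0.5],"delta_rot":[0,0,-0.065],"jaw":1},{"travel":[-7,-133,1],"delta_rot":[0,0,-0.085],"jaw":1},{"travel":[-8,-156,1],"delta_rot":[0,0,-0.1],"jaw":1},{"travel":[-9,-166.5,1],"delta_rot":[0,0,-0.106],"jaw":1},{"travel":[-9,-166.5,1],"delta_rot":[0,0,-0.106],"jaw":1}]'>/dev/null; python3 -m jog '[{"travel":[0.5,-20,0],"delta_rot":[0.002,0.02,-0.02],"jaw":1},{"travel":[1,-50,-1],"delta_rot":[0.004,0.05,-0.05],"jaw":1},{"travel":[2,-80,-2],"delta_rot":[0.007,0.08,-0.08],"jaw":1},{"travel":[3,-110,-3],"delta_rot":[0.01,0.12,-0.1],"jaw":1},{"travel":[4,-140,-4],"delta_rot":[0.014,0.16,-0.14],"jaw":1},{"travel":[4.5,-170,-5],"delta_rot":[0.017,0.19,-0.16],"jaw":1},{"travel":[4.5,-183.5,-5.5],"delta_rot":[0.018,0.209,-0.174],"jaw":1},{"travel":[4.5,-183.5,-5.5],"delta_rot":[0.018,0.209,-0.174],"jaw":1}]'; python3 -m jog '[{"travel":[1,-20,0],"delta_rot":[0.003,0.025,-0.01],"jaw":1},{"travel":[2,-45,0],"delta_rot":[0.006,0.06,-0.02],"jaw":1},{"travel":[3,-70,0],"delta_rot":[0.01,0.09,-0.03],"jaw":1},{"travel":[4,-95,0],"delta_rot":[0.014,0.13,-0.045],"jaw":1},{"travel":[5,-120,-0.5],"delta_rot":[0.017,0.16,-0.058],"jaw":1},{"travel":[5.5,-130.5,-0.5],"delta_rot":[0.019,0.175,-0.063],"jaw":1},{"travel":[5.5,-130.5,-0.5],"delta_rot":[0.019,0.175,-0.063],"jaw":1}]'; python3 plan.py  "555.6 242.6 160 3.8 -28.65" "555.6 242.6 138.6 3.8 -28.65"
```

```text
clock: 43.15
position: [564.5, 51.3, 146.7]
orientation: [-180.0, -12.0, 0.1]
wrist_force: [-0.4, -0.7, -2.1]
finger_gap: 0.15
clock: 43.85
position: [569.9, 181.1, 148.2]
orientation: [180.0, -21.9, 3.8]
wrist_force: [-0.3, -0.7, -2.2]
finger_gap: 0.145
true tip [558.3 180.4 177. ] [179.98 -21.94   3.8 ] gap 12.3 F [-0.3 -0.7 -2.2] t 43.9 q [ 21.   5. -23.  41.  -7. 106.]
555.6 242.6 160 3.8 -28.65 -> travel [-1.4, -62.3, 16.1] delta_rot [0.0, 0.117, 0.0] rows 1.3
555.6 242.6 138.6 3.8 -28.65 -> travel [-10.2, 0.0, 18.7] delta_rot [0.0, 0.0, 0.0] rows 0.4
```

```bash
python3 -m jog '[{"travel":[0,-20,5],"delta_rot":[0,0.03,0],"jaw":1},{"travel":[-1,-40,10],"delta_rot":[0,0.08,0],"jaw":1},{"travel":[-1.5,-55,15],"delta_rot":[0,0.11,0],"jaw":1},{"travel":[-1.5,-62,16],"delta_rot":[0,0.117,0],"jaw":1},{"travel":[-1.5,-62,16],"delta_rot":[0,0.117,0],"jaw":1},{"travel":[-1.5,-62,16],"delta_rot":[0,0.117,0],"jaw":1},{"travel":[-1.5,-62,16],"delta_rot":[0,0.117,0],"jaw":1},{"travel":[-1.5,-62,16],"delta_rot":[0,0.117,0],"jaw":1}]'; python3 plan.py  "555.6 242.6 138.6 3.8 -28.65"
python3 - <<'E'
from fit import *
from scipy.spatial.transform import Rotation as R
s=robot.state(); b=cap("scene"); q=R.from_euler("xyz",s["orientation"],degrees=True); tip=s["position"]-31.1*q.apply([0,0,1])
M=q.as_matrix()@np.diag([1,-1,-1.]); o=tip-M@np.array([0,-1.2,44.4])   # cover frame
print("cover origin",o.round(1))
im=cv2.resize(b["pixels"],None,fx=4,fy=4,interpolation=cv2.INTER_CUBIC)
for p in COV:
    uv=(proj(b,p@M.T+o)+.5)*4
    h=cv2.convexHull(np.round(uv).astype(np.int32)); cv2.polylines(im,[h],True,(0,255,255),1)
Rb=Rz(.0666)
for p in (boxpts(-67,-63,-75,75,55,59),boxpts(58,62,-115,115,46,54),):
    cv2.polylines(im,[cv2.convexHull(np.round((proj(b,p@Rb.T+[547.2,243.2,0])+.5)*4).astype(np.int32))],True,(0,255,0),1)
cv2.imwrite("pics/s11.png",im[4*105:4*255,4*340:4*540])
E
```

```text
clock: 44.65
position: [571.1, 243.0, 133.5]
orientation: [-180.0, -28.7, 3.7]
wrist_force: [0.1, 0.6, -1.9]
finger_gap: 0.144
true tip [556.2 242.  160.8] [-179.98  -28.69    3.71] gap 12.3 F [ 0.1  0.6 -1.9] t 44.6 q [ 30.   5. -29.  30. -12. 113.]
555.6 242.6 138.6 3.8 -28.65 -> travel [-11.1, -0.7, 19.2] delta_rot [0.0, -0.001, -0.001] rows 0.4
cover origin [577.4 244.6 121.9]
```

View pics/s11.png

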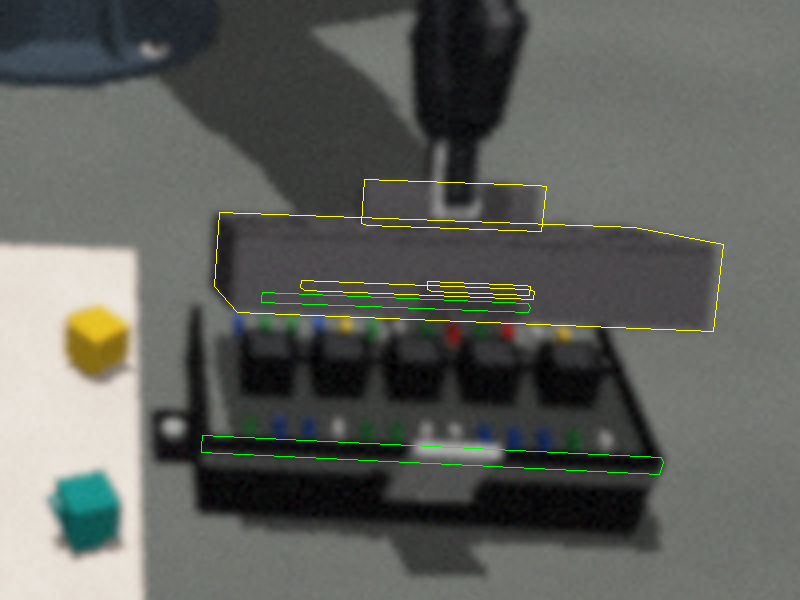

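The overlay of the modelled cover and rim matches the image to about 1 mm. Lower to the slide start, then slide the lip in along its own plane.

```bash
python3 -m jog '[{"travel":[-3,-0.5,6],"delta_rot":[0,0,0],"jaw":1},{"travel":[-8,-0.5,14],"delta_rot":[0,0,0],"jaw":1},{"travel":[-11,-0.5,19],"delta_rot":[0,0,0],"jaw":1},{"travel":[-11,-0.5,19],"delta_rot":[0,0,0],"jaw":1},{"travel":[-11,-0.5,19],"delta_rot":[0,0,0],"jaw":1},{"travel":[-11,-0.5,19],"delta_rot":[0,0,0],"jaw":1}]'; python3 plan.py  "555.6 242.6 138.6 3.8 -28.65" "534.6 241.1 127.1 3.8 -28.65" "520.6 240.2 119.5 3.8 -28.65"
```

```text
clock: 45.3
position: [570.2, 244.2, 111.5]
orientation: [-180.0, -28.7, 3.8]
wrist_force: [0.7, -0.5, -2.0]
finger_gap: 0.144
true tip [555.3 243.2 138.8] [-179.97  -28.71    3.77] gap 12.2 F [ 0.7 -0.5 -2. ] t 45.3 q [ 30.   6. -31.  26. -12. 113.]
555.6 242.6 138.6 3.8 -28.65 -> travel [0.1, 0.6, 0.3] delta_rot [-0.0, -0.001, -0.0] rows 0.0
534.6 241.1 127.1 3.8 -28.65 -> travel [-24.0, 0.2, 0.0] delta_rot [-0.0, -0.0, -0.0] rows 0.5
520.6 240.2 119.5 3.8 -28.65 -> travel [-16.0, -0.1, -0.0] delta_rot [-0.0, -0.0, -0.0] rows 0.3
```

```bash
python3 -m jog '[{"travel":[-5,0.6,0.3],"delta_rot":[0,0,0],"jaw":1},{"travel":[-12,0.6,0.3],"delta_rot":[0,0,0],"jaw":1},{"travel":[-19,0.7,0.3],"delta_rot":[0,0,0],"jaw":1},{"travel":[-24,0.8,0.3],"delta_rot":[0,0,0],"jaw":1},{"travel":[-24,0.8,0.3],"delta_rot":[0,0,0],"jaw":1},{"travel":[-24,0.8,0.3],"delta_rot":[0,0,0],"jaw":1}]'; python3 plan.py "520.6 240.2 119.5 3.8 -28.65"
```

```text
clock: 45.9
position: [549.2, 242.0, 99.6]
orientation: [-180.0, -28.7, 3.8]
wrist_force: [0.5, 0.1, -3.1]
finger_gap: 0.146
true tip [534.3 241.  126.9] [-179.98  -28.7     3.78] gap 12.4 F [ 0.5  0.1 -3.1] t 45.9 q [ 31.   5. -35.  25. -13. 114.]
520.6 240.2 119.5 3.8 -28.65 -> travel [-15.7, -0.1, -0.1] delta_rot [-0.0, -0.001, -0.0] rows 0.3
```

```bash
python3 -m jog '[{"travel":[-3,0,0],"delta_rot":[0,0,0],"jaw":1},{"travel":[-6,0,0],"delta_rot":[0,0,0],"jaw":1},{"travel":[-9,0,0],"delta_rot":[0,0,0],"jaw":1},{"travel":[-9,0,0],"delta_rot":[0,0,0],"jaw":1},{"travel":[-9,0,0],"delta_rot":[0,0,0],"jaw":1}]'; python3 -m jog '[{"travel":[-2,0,0],"delta_rot":[0,0,0],"jaw":1},{"travel":[-4,0,0],"delta_rot":[0,0,0],"jaw":1},{"travel":[-6,0,0],"delta_rot":[0,0,0],"jaw":1},{"travel":[-6.5,0,0],"delta_rot":[0,0,0],"jaw":1},{"travel":[-6.5,0,0],"delta_rot":[0,0,0],"jaw":1}]';python3 plan.py "520.6 240.2 119.5 3.8 -28.65"
```

```text
clock: 46.4
position: [541.3, 241.4, 95.2]
orientation: [-180.0, -28.7, 3.8]
wrist_force: [0.3, -0.0, -1.0]
finger_gap: 0.146
clock: 46.9
position: [535.6, 241.0, 92.1]
orientation: [-180.0, -28.7, 3.8]
wrist_force: [0.2, -1.0, -1.8]
finger_gap: 0.152
true tip [520.7 240.  119.4] [-179.98  -28.7     3.78] gap 12.9 F [ 0.2 -1.  -1.8] t 46.9 q [ 32.   4. -37.  23. -13. 115.]
520.6 240.2 119.5 3.8 -28.65 -> travel [-0.1, -0.2, -0.2] delta_rot [-0.0, -0.001, -0.0] rows 0.0
```

```bash
cat > sw.py <<'E'
import numpy as np,sys,subprocess
from math import sin,cos,degrees
args=[]
for a in map(float,sys.argv[1:]):
    tx=-66-3*(.5-a)/.5; tz=1.4*a/.5
    X=tx+69*cos(a); Z=tz+69*sin(a)
    x=X-44.4*sin(a); y=-1.2; z=46+Z+44.4*cos(a); c,s=cos(.0666),sin(.0666)
    args.append(f"{547.2+x*c-y*s:.1f} {243.2+x*s+y*c:.1f} {z:.1f} 3.8 {-degrees(a):.2f}")
subprocess.run(["python3","plan.py"]+args)
E
python3 sw.py .4 .3 .2
```

```text
true tip [520.7 240.  119.4] [-179.98  -28.7     3.78] gap 12.9 F [ 0.2 -1.  -1.8] t 46.9 q [ 32.   4. -37.  23. -13. 115.]
527.0 240.6 114.9 3.8 -22.92 -> travel [0.2, -0.1, 6.8] delta_rot [-0.0, -0.101, -0.0] rows 0.7
532.9 241.0 109.6 3.8 -17.19 -> travel [0.3, -0.0, 7.0] delta_rot [-0.0, -0.1, -0.0] rows 0.7
538.3 241.4 103.8 3.8 -11.46 -> travel [0.4, -0.1, 7.0] delta_rot [-0.0, -0.1, -0.0] rows 0.7
```

```bash
python3 -m jog '[{"travel":[0.1,0,3.4],"delta_rot":[0,-0.05,0],"jaw":1},{"travel":[0.2,0,6.8],"delta_rot":[0,-0.1,0],"jaw":1},{"travel":[0.2,0,6.8],"delta_rot":[0,-0.1,0],"jaw":1},{"travel":[0.2,0,6.8],"delta_rot":[0,-0.1,0],"jaw":1}]'; python3 -m jog '[{"travel":[0.1,0,3.5],"delta_rot":[0,-0.05,0],"jaw":1},{"travel":[0.3,0,7],"delta_rot":[0,-0.1,0],"jaw":1},{"travel":[0.3,0,7],"delta_rot":[0,-0.1,0],"jaw":1},{"travel":[0.3,0,7],"delta_rot":[0,-0.1,0],"jaw":1}]'; python3 sw.py .3 .2
```

```text
clock: 47.3
position: [539.6, 241.6, 86.4]
orientation: [-179.9, -23.1, 3.8]
wrist_force: [1.3, 3.3, -1.3]
finger_gap: 0.146
clock: 47.7
position: [542.3, 242.0, 80.0]
orientation: [-179.9, -17.4, 3.8]
wrist_force: [0.9, 6.0, 0.3]
finger_gap: 0.15
true tip [533.1 241.3 109.7] [-179.93  -17.36    3.77] gap 12.7 F [0.9 6.  0.3] t 47.7 q [ 28.  12. -23.  39.  -7. 113.]
532.9 241.0 109.6 3.8 -17.19 -> travel [-0.3, 0.4, -0.0] delta_rot [-0.001, -0.003, -0.0] rows 0.0
538.3 241.4 103.8 3.8 -11.46 -> travel [0.4, -0.1, 7.0] delta_rot [-0.0, -0.1, -0.0] rows 0.7
```

Fy is +6 N, so the cover rubs at its −y end. Shift +y a little.

```bash
python3 -m jog '[{"travel":[0,-0.7,0],"delta_rot":[0,0,0],"jaw":1},{"travel":[0,-1.2,0],"delta_rot":[0,0,0],"jaw":1},{"travel":[0,-1.2,0],"delta_rot":[0,0,0],"jaw":1}]'; python3 -c "
from station import robot;print(robot.state()['moment'].round(2))";  python3 -m jog '[{"travel":[0,-0.7,0],"delta_rot":[0,0,0],"jaw":1},{"travel":[0,-1,0],"delta_rot":[0,0,0],"jaw":1},{"travel":[0,-1,0],"delta_rot":[0,0,0],"jaw":1}]'; python3 -c "
from station import robot;s=robot.state();print(s['moment'].round(2),s['position'])"
```

```text
clock: 48.0
position: [541.4, 242.4, 79.6]
orientation: [180.0, -17.2, 3.8]
wrist_force: [-0.2, -0.4, -1.7]
finger_gap: 0.145
[-0.02  0.35 -0.02]
clock: 48.3
position: [541.9, 243.6, 79.8]
orientation: [-180.0, -17.2, 3.8]
wrist_force: [-0.6, -0.5, -2.2]
finger_gap: 0.145
[ 0.01  0.35 -0.03] [541.89458741 243.58956036  79.76422904]
```

```bash
sed -i 's/y=-1.2/y=0.8/' sw.py; python3 sw.py .3 .2 .12 .06
```

```text
true tip [532.7 243.  109.5] [-179.99  -17.23    3.77] gap 12.3 F [-0.6 -0.5 -2.2] t 48.3 q [ 28.  12. -23.  39.  -7. 114.]
532.8 243.0 109.6 3.8 -17.19 -> travel [0.1, -0.0, -0.1] delta_rot [0.0, -0.001, -0.0] rows 0.0
538.2 243.4 103.8 3.8 -11.46 -> travel [0.4, -0.1, 7.0] delta_rot [0.0, -0.1, -0.0] rows 0.7
542.1 243.7 98.7 3.8 -6.88 -> travel [0.3, 0.0, 5.7] delta_rot [-0.0, -0.08, -0.0] rows 0.5
544.7 243.8 94.6 3.8 -3.44 -> travel [0.2, 0.1, 4.3] delta_rot [-0.0, -0.06, -0.0] rows 0.4
```

```bash
python3 -m jog '[{"travel":[0.2,0,3.5],"delta_rot":[0,-0.05,0],"jaw":1},{"travel":[0.4,0,7],"delta_rot":[0,-0.1,0],"jaw":1},{"travel":[0.4,0,7],"delta_rot":[0,-0.1,0],"jaw":1},{"travel":[0.4,0,7],"delta_rot":[0,-0.1,0],"jaw":1}]'; python3 -m jog '[{"travel":[0.1,0,2.8],"delta_rot":[0,-0.04,0],"jaw":1},{"travel":[0.3,0,5.7],"delta_rot":[0,-0.08,0],"jaw":1},{"travel":[0.3,0,5.7],"delta_rot":[0,-0.08,0],"jaw":1},{"travel":[0.3,0,5.7],"delta_rot":[0,-0.08,0],"jaw":1}]'; python3 sw.py .12 .06 .02
```

```text
clock: 48.7
position: [544.6, 243.7, 73.0]
orientation: [180.0, -11.5, 3.8]
wrist_force: [-1.2, -0.2, -2.1]
finger_gap: 0.148
clock: 49.1
position: [545.7, 243.9, 67.7]
orientation: [-180.0, -7.0, 3.8]
wrist_force: [-0.2, 0.6, -2.1]
finger_gap: 0.143
true tip [542.  243.6  98.6] [-179.99   -7.      3.78] gap 12.2 F [-0.2  0.6 -2.1] t 49.1 q [ 26.  21. -11.  52.  -3. 112.]
542.1 243.7 98.7 3.8 -6.88 -> travel [0.1, -0.1, -0.1] delta_rot [-0.0, -0.002, -0.0] rows 0.0
544.7 243.8 94.6 3.8 -3.44 -> travel [0.2, 0.1, 4.3] delta_rot [-0.0, -0.06, -0.0] rows 0.4
546.4 243.9 91.8 3.8 -1.15 -> travel [0.3, 0.0, 2.9] delta_rot [-0.0, -0.04, -0.0] rows 0.3
```

```bash
python3 -m jog '[{"travel":[0.1,0,2.1],"delta_rot":[0,-0.03,0],"jaw":1},{"travel":[0.2,0,4.3],"delta_rot":[0,-0.06,0],"jaw":1},{"travel":[0.2,0,4.3],"delta_rot":[0,-0.06,0],"jaw":1},{"travel":[0.2,0,4.3],"delta_rot":[0,-0.06,0],"jaw":1}]'; python3 -m jog '[{"travel":[0.1,0,1.5],"delta_rot":[0,-0.02,0],"jaw":1},{"travel":[0.3,0,2.9],"delta_rot":[0,-0.04,0],"jaw":1},{"travel":[0.3,0,2.9],"delta_rot":[0,-0.04,0],"jaw":1},{"travel":[0.3,0,2.9],"delta_rot":[0,-0.04,0],"jaw":1}]'; python3 sw.py .02 0
```

```text
clock: 49.5
position: [546.4, 243.9, 63.6]
orientation: [-180.0, -3.6, 3.8]
wrist_force: [0.0, -0.0, -1.7]
finger_gap: 0.146
clock: 49.9
position: [547.2, 244.0, 60.5]
orientation: [-180.0, -1.2, 3.8]
wrist_force: [-0.4, -0.2, -0.4]
finger_gap: 0.146
true tip [546.6 243.9  91.6] [-179.99   -1.19    3.77] gap 12.4 F [-0.4 -0.2 -0.4] t 49.9 q [ 24.  26.  -3.  60.  -0. 110.]
546.4 243.9 91.8 3.8 -1.15 -> travel [-0.2, 0.0, -0.2] delta_rot [-0.0, -0.001, -0.001] rows 0.0
547.1 244.0 90.4 3.8 -0.00 -> travel [0.1, -0.0, 1.4] delta_rot [-0.0, -0.02, 0.0] rows 0.1
```

```bash
python3 -m jog '[{"travel":[0,0,0.7],"delta_rot":[0,-0.01,0],"jaw":1},{"travel":[0.1,0,1.3],"delta_rot":[0,-0.02,0],"jaw":1},{"travel":[0.1,0,1.3],"delta_rot":[0,-0.02,0],"jaw":1},{"travel":[0.1,0,1.3],"delta_rot":[0,-0.02,0],"jaw":1}]'; python3 -m jog '[{"travel":[0,0,0.5],"delta_rot":[0,0,0],"jaw":1},{"travel":[0,0,0.8],"delta_rot":[0,0,0],"jaw":1},{"travel":[0,0,0.8],"delta_rot":[0,0,0],"jaw":1}]'; python3 sw.py 0
```

```text
clock: 50.3
position: [547.3, 244.0, 59.3]
orientation: [-180.0, -0.0, 3.8]
wrist_force: [-0.5, 0.4, 0.3]
finger_gap: 0.149
clock: 50.6
position: [547.3, 244.0, 59.3]
orientation: [-180.0, -0.1, 3.8]
wrist_force: [-3.5, -1.9, 10.7]
finger_gap: 0.148
true tip [547.3 244.   90.4] [-1.7997e+02 -9.0000e-02  3.7800e+00] gap 12.5 F [-3.5 -1.9 10.7] t 50.6 q [ 24.  27.  -2.  61.  -0. 110.]
547.1 244.0 90.4 3.8 -0.00 -> travel [-0.2, 0.0, 0.0] delta_rot [-0.001, -0.002, -0.0] rows 0.0
```

The cover is home: reported z 59.3 = 13.3 + 46, flat, and resisting at 10 N. Release, lift, and go beyond the clip.

```bash
python3 -m jog '[{"travel":[0,0,-0.8],"delta_rot":[0,0,0],"jaw":0.6},{"travel":[0,0,-0.8],"delta_rot":[0,0,0],"jaw":0.6},{"travel":[0,0,-0.8],"delta_rot":[0,0,0],"jaw":0.6},{"travel":[0,0,-0.8],"delta_rot":[0,0,0],"jaw":0.6},{"travel":[0,0,-20],"delta_rot":[0,0,0],"jaw":0.6},{"travel":[0,0,-50],"delta_rot":[0,0,0],"jaw":1},{"travel":[0,0,-70],"delta_rot":[0,0,0],"jaw":1},{"travel":[0,0,-70],"delta_rot":[0,0,0],"jaw":1}]'; python3 plan.py "681.9 252.2 150 3.8 -17" "681.9 252.2 72 3.8 -17"
```

```text
clock: 51.4
position: [548.6, 244.6, 131.4]
orientation: [-179.9, -0.3, 3.8]
wrist_force: [0.3, -0.2, -0.5]
finger_gap: 0.001
true tip [548.4 244.5 162.5] [-179.9    -0.28    3.78] gap 0.1 F [ 0.3 -0.2 -0.5] t 51.4 q [ 24.  25.   6.  71.   0. 110.]
681.9 252.2 150 3.8 -17 -> travel [142.6, 1.2, 11.8] delta_rot [-0.002, 0.292, -0.001] rows 2.9
681.9 252.2 72 3.8 -17 -> travel [-22.8, -0.0, 74.6] delta_rot [0.0, -0.0, 0.0] rows 1.6
```

```bash
python3 -m jog '[{"travel":[142.5,1,12],"delta_rot":[0,0.292,0],"jaw":1},{"travel":[142.5,1,12],"delta_rot":[0,0.292,0],"jaw":1},{"travel":[142.5,1,12],"delta_rot":[0,0.292,0],"jaw":1},{"travel":[142.5,1,12],"delta_rot":[0,0.292,0],"jaw":1},{"travel":[142.5,1,12],"delta_rot":[0,0.292,0],"jaw":1},{"travel":[142.5,1,12],"delta_rot":[0,0.292,0],"jaw":1}]'; python3 plan.py "681.9 252.2 72 3.8 -17" "640 249.4 72 3.8 -17"
python3 - <<'E'
from fit import *
b=cap("scene"); o=np.array([547.2,243.2,46])
im=cv2.resize(b["pixels"],None,fx=4,fy=4,interpolation=cv2.INTER_CUBIC); cv2.imwrite("pics/s12.png",im[4*105:4*255,4*340:4*540])
E
```

```text
clock: 52.0
position: [689.1, 252.4, 116.6]
orientation: [-180.0, -16.8, 3.8]
wrist_force: [-0.2, -0.7, -0.7]
finger_gap: -0.003
true tip [680.1 251.8 146.3] [-179.98  -16.75    3.78] gap -0.2 F [-0.2 -0.7 -0.7] t 52.0 q [ 23.  26.   2.  50.  -5. 108.]
681.9 252.2 72 3.8 -17 -> travel [-19.6, -0.2, 71.7] delta_rot [-0.0, 0.004, -0.0] rows 1.5
640 249.4 72 3.8 -17 -> travel [-40.1, 0.0, -12.3] delta_rot [-0.0, 0.0, -0.0] rows 0.8
```

View pics/s12.png

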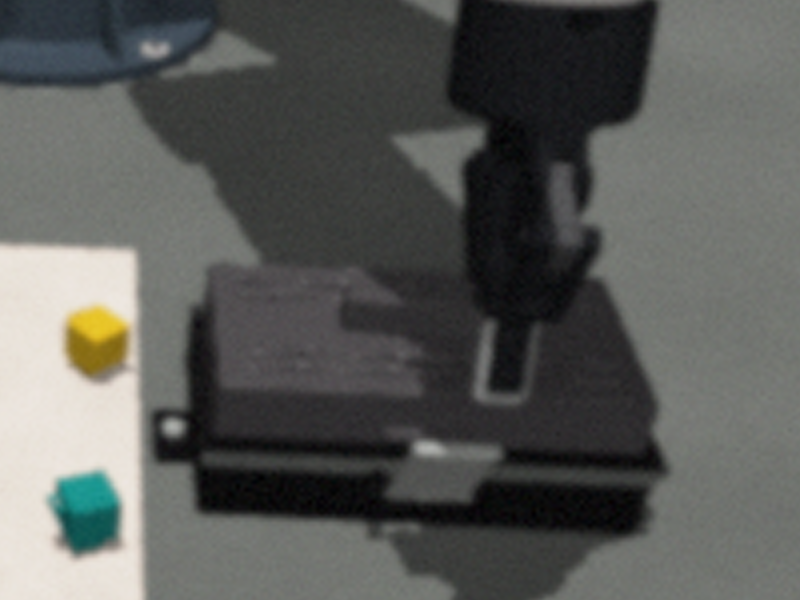

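The picture shows the cover flat inside the rim and the clip leaning out at about (445,465). Descend outside it and push it shut.

```bash
python3 -m jog '[{"travel":[-8,0,28],"delta_rot":[0,0,0],"jaw":1},{"travel":[-16,0,58],"delta_rot":[0,0,0],"jaw":1},{"travel":[-19.5,0,71.5],"delta_rot":[0,0,0],"jaw":1},{"travel":[-19.5,0,71.5],"delta_rot":[0,0,0],"jaw":1},{"travel":[-19.5,0,71.5],"delta_rot":[0,0,0],"jaw":1}]'; python3 -m jog '[{"travel":[-6,0,-1.8],"delta_rot":[0,0,0],"jaw":1},{"travel":[-12,0,-3.7],"delta_rot":[0,0,0],"jaw":1},{"travel":[-18,0,-5.5],"delta_rot":[0,0,0],"jaw":1},{"travel":[-24,0,-7.3],"delta_rot":[0,0,0],"jaw":1},{"travel":[-30,0,-9.2],"delta_rot":[0,0,0],"jaw":1},{"travel":[-30,0,-9.2],"delta_rot":[0,0,0],"jaw":1},{"travel":[-30,0,-9.2],"delta_rot":[0,0,0],"jaw":1}]'; python3 plan.py "640 249.4 72 3.8 -17"
```

```text
clock: 52.55
position: [691.5, 252.8, 43.6]
orientation: [-180.0, -16.8, 3.8]
wrist_force: [0.4, -0.6, 0.1]
finger_gap: -0.002
clock: 53.25
position: [659.6, 250.4, 42.6]
orientation: [-180.0, -16.7, 3.8]
wrist_force: [0.3, -0.3, 0.4]
finger_gap: 0.001
true tip [650.6 249.8  72.4] [-179.99  -16.74    3.79] gap 0.0 F [ 0.3 -0.3  0.4] t 53.2 q [ 24.  26.  -9.  39.  -6. 109.]
640 249.4 72 3.8 -17 -> travel [-10.2, -0.3, -2.7] delta_rot [-0.0, 0.004, -0.0] rows 0.2
```

```bash
python3 -m jog '[{"travel":[-2,0,-0.6],"delta_rot":[0,0,0],"jaw":1},{"travel":[-4,0,-1.2],"delta_rot":[0,0,0],"jaw":1},{"travel":[-6,0,-1.8],"delta_rot":[0,0,0],"jaw":1},{"travel":[-6,0,-1.8],"delta_rot":[0,0,0],"jaw":1}]'; python3 -m jog '[{"travel":[-1,0,-0.3],"delta_rot":[0,0,0],"jaw":1},{"travel":[-2,0,-0.6],"delta_rot":[0,0,0],"jaw":1},{"travel":[-2,0,-0.6],"delta_rot":[0,0,0],"jaw":1}]'; python3 -m jog '[{"travel":[-1,0,-0.3],"delta_rot":[0,0,0],"jaw":1},{"travel":[-2,0,-0.6],"delta_rot":[0,0,0],"jaw":1},{"travel":[-2,0,-0.6],"delta_rot":[0,0,0],"jaw":1}]'
```

```text
clock: 53.65
position: [653.5, 250.0, 42.6]
orientation: [-180.0, -16.8, 3.8]
wrist_force: [-0.3, 0.6, -0.3]
finger_gap: 0.004
clock: 53.95
position: [651.6, 249.9, 42.7]
orientation: [-180.0, -16.8, 3.8]
wrist_force: [-0.7, 0.0, 0.8]
finger_gap: -0.002
clock: 54.25
position: [650.1, 249.8, 43.0]
orientation: [-180.0, -16.8, 3.8]
wrist_force: [5.7, 0.8, -2.3]
finger_gap: 0.002
```

```bash
python3 -m jog '[{"travel":[-0.5,0,-0.2],"delta_rot":[0,0,0],"jaw":1},{"travel":[-1,0,-0.3],"delta_rot":[0,0,0],"jaw":1},{"travel":[-1,0,-0.3],"delta_rot":[0,0,0],"jaw":1}]'; python3 -m jog '[{"travel":[12,0,4],"delta_rot":[0,0,0],"jaw":1},{"travel":[25,0,8],"delta_rot":[0,0,0],"jaw":1},{"travel":[25,0,8],"delta_rot":[0,0,0],"jaw":1},{"travel":[25,0,-40],"delta_rot":[0,0,0],"jaw":1},{"travel":[25,0,-80],"delta_rot":[0,0,0],"jaw":1},{"travel":[25,0,-110],"delta_rot":[0,0,0],"jaw":1},{"travel":[25,0,-110],"delta_rot":[0,0,0],"jaw":1}]'; python3 plan.py "600 60 200 3.8"
```

```text
clock: 54.55
position: [649.8, 249.8, 43.2]
orientation: [-180.0, -16.9, 3.7]
wrist_force: [10.8, 0.3, -4.2]
finger_gap: 0.002
clock: 55.25
position: [641.5, 250.1, 160.3]
orientation: [-179.9, -17.1, 3.8]
wrist_force: [0.4, -0.4, -0.4]
finger_gap: -0.002
true tip [632.4 249.4 190. ] [-179.85  -17.1     3.76] gap -0.2 F [ 0.4 -0.4 -0.4] t 55.2 q [ 24.  19.  -1.  53.  -6. 110.]
600 60 200 3.8 -> travel [-48.9, 186.9, -24.6] delta_rot [-0.002, -0.299, -0.0] rows 3.9
```

Firm stop, so the clip is shut. Move clear, then a final look with the modelled cover and clip overlaid.

```bash
python3 -m jog '[{"travel":[-49,187,-25],"delta_rot":[0,-0.3,0],"jaw":1},{"travel":[-49,187,-25],"delta_rot":[0,-0.3,0],"jaw":1},{"travel":[-49,187,-25],"delta_rot":[0,-0.3,0],"jaw":1},{"travel":[-49,187,-25],"delta_rot":[0,-0.3,0],"jaw":1},{"travel":[-49,187,-25],"delta_rot":[0,-0.3,0],"jaw":1},{"travel":[-49,187,-25],"delta_rot":[0,-0.3,0],"jaw":1},{"travel":[-49,187,-25],"delta_rot":[0,-0.3,0],"jaw":1}]'
python3 - <<'E'
from fit import *
b=cap("scene"); a=cap("top"); Rb=Rz(.0666); out=[]
for c,w in((b,(340,150,500,260)),(a,(165,175,275,265))):
    im=cv2.resize(c["pixels"],None,fx=4,fy=4,interpolation=cv2.INTER_CUBIC)
    for p,col in [(COV[0]+[0,0,46],(0,255,255)),(COV[1]+[0,0,46],(0,255,255)),(boxpts(68,72,-20,20,30,96),(0,255,0))]:
        cv2.polylines(im,[cv2.convexHull(np.round((proj(c,p@Rb.T+[547.2,243.2,0])+.5)*4).astype(np.int32))],True,col,1)
    im=im[4*w[1]:4*w[3],4*w[0]:4*w[2]]; out.append(cv2.resize(im,(int(im.shape[1]*300/im.shape[0]),300)))
h=np.hstack(out); print(h.shape); cv2.imwrite("pics/f.png",h)
E
```

```text
clock: 55.95
position: [598.8, 59.6, 164.5]
orientation: [-180.0, 0.4, 3.8]
wrist_force: [0.4, -0.3, -0.2]
finger_gap: 0.001
(300, 802, 3)
```

View pics/f.png

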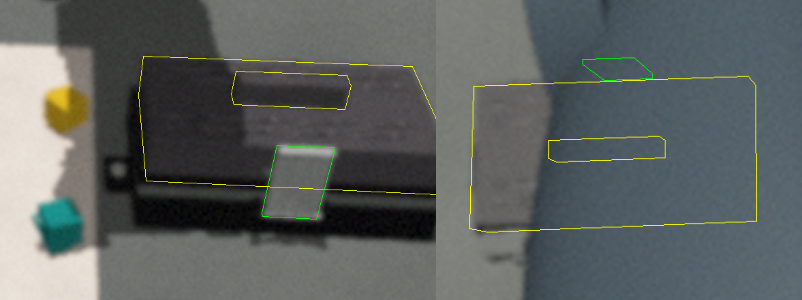

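The clip lies on the upright outline at about (300,180) and the cover and rib lie on the home outline, so everything agrees. Handing in.

```bash
python3 -m jog '[{"travel":[0,0,0],"delta_rot":[0,0,0],"jaw":1},{"travel":[0,0,0],"delta_rot":[0,0,0],"jaw":1},{"travel":[0,0,0],"delta_rot":[0,0,0],"jaw":1}]'; python3 -c "from station import robot; print(robot.job_done())"
```

```text
clock: 56.35
position: [599.1, 59.5, 164.9]
orientation: [-180.0, 0.4, 3.8]
wrist_force: [-0.3, -0.4, 0.4]
finger_gap: -0.001
the job is handed in; nothing more can be done
None
```

The job is done and handed in at about 56 s; no verdict is reported. I plugged spare relays into sockets 0–3 (socket 4 already held one). Then I pushed the clip out, hooked the cover's lip under the ledge at a 0.5 rad tilt, swung it down flat, and shut the clip.

**Last checks:**
- **Relays:** each one stopped at the fully-home height to within about 0.1 mm. The picture taken before closing showed all five seated with tabs towards +y.
- **Cover:** it stopped exactly 46 mm above its height on the bench, flat. In the last scene picture the cover and rib lie on the modelled home outline.
- **Clip:** it reached a firm stop at about 11 N, and in the last scene picture it lies on the modelled upright outline.
- **Robot:** the arm is clear and reads no contact force.

**What disagreed or went wrong:**
- **Tool offset:** the real fingertips are about 31 mm short of the reported TCP along the tool. My first grasp closed above the relay because of this. I measured the offset by touching the bench, confirmed it with a tilted view, and allowed for it in every move after that.
- **Rub on the way down:** the cover touched at its −y end with 6 N during the swing. I shifted it about 2 mm towards +y and the force went away.
- **Not seen directly:** I did not see the lip under the ledge. I infer it from the computed path and the cover sitting flat. In the last top picture the arm hid most of the box, so that check rests on the scene camera. I did not re-measure the bystanders at the end.

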